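# Close and clip the cheese box

### The arm

A 7-joint arm with a two-finger parallel gripper is mounted at the origin on the work surface. World frame = base frame: x ahead of the robot, y to its left, z up, the work surface at z = 0. Lengths are in mm, angles in rad, forces in N, time in s.
With the tool pointing down it reaches from about 400 to 850 mm from the base axis. Payload 10.4 kg.
Tool frame: the origin (TCP) lies midway between the tips of the shut fingers; the grasp point (between the pads) lies 19 mm behind it; y points along the fingers, x is the direction in which the jaws open and shut, and the axes are right-handed (so a half turn about y gives the same grasp; the last joint's range is limited). The gripper opens to 85 mm and grips with 20 to 120 N. Pads are 22 mm wide; open, the fingers measure 114 mm over their backs; the gripper's body (76 mm by 85 mm) begins 54 mm behind the grasp point. The pads swing forward as they close: fully open they stand 13 mm farther back than shut.
Start: joints at [1.196, 0.332, -0.065, 1.46, 0.022, 1.35, -0.088], TCP at [215.39, -586.735, 231.338] pointing down, gripper open.
Joint ranges: [-2.6, 2.6], [-0.5, 2.12], [-1.47, 1.34], [0.16, 2.42], [-1.27, 4.41], [0.06, 2.06], [-2.6, 2.6]. Speed limits (rad/s): [2.22, 2.22, 2.79, 2.79, 3.14, 3.14, 3.14].

### API

Orientations are given as a unit quaternion [w, x, y, z].
In Python, from rig import sense, read_camera, finish_job gives the robot as it stands. The module is installed in compiled form; this text tells all that it offers.
- The arm moves only by the tool apply_moves, never from a script. Its argument "commands" is a list of rows, each an object of numbers: "x", "y", "z": the shift along the tool's x, y, z in cm; "rx", "ry", "rz": the turn, a rotation vector about the tool's x, y, z in rad. A call has 1 to 12 rows; each row shifts and turns the commanded pose from where the row before left it, along the tool's axes as they then stand; what a row does not reach is not made up. A row lasts 1/10 s, in which the tool goes at most 50 mm and 8.59 degrees, less where a joint would pass 70% of its speed; a pose out of reach is approached as far as the arm can. A call is refused whole if a number of a shift passes 5 or a number of a turn 0.15, either way. A call with a gripper value outside its range is refused whole. "hand" is the opening, from 0 (shut) to 1 (fully open), set as the call begins (left out, the last holds). The fingers move at their own pace and stop on an object; "squeeze" is the grip in N (left out, the last holds). Time passes only in rows, so rows that do not move let the fingers close. It gives the time, the measured TCP pose, the force and the opening at its end, in the units of the state.
- sense(): the state, without advancing time (a new reading comes with each control period).
- read_camera(name): name is "scene" or "side" or "wrist"; returns a dict with "image" (384x512x3 uint8, red, green, blue), "mtx" (3x3 intrinsics, pixels), "xyz" and "rotation" of the camera in the world; the wrist camera has in their place "T_tool_cam" (4x4, takes a point from camera to tool coordinates, whose origin is the TCP and whose axes are the tool frame's). Camera axes: x right, y up, looking along -z (the intrinsics and any distortion apply to the point x, -y, -z); pixel columns grow to the right and rows downward; lengths in mm; the calibration is good to about 2 mm. A picture is of the moment at which its call begins: read the wrist's pose just before it. There is no depth.
- finish_job(): hands the job in, once; it reports no verdict.
The state is a dict: "t": time; "q": joint angles; "qvel": joint speeds; "effort": joint torques, N m; "tcp_pos": TCP position; "eef_rot": TCP orientation; "ft_force": force on the tool from outside, world axes, zero at the start; "wrist_torque": the same for the moment, N m; "finger_gap": finger opening in mm.
Only numpy, scipy, OpenCV 4.12 (cv2) and the standard library are available. Lean on these libraries where they do the work, as an engineer would, in place of code of your own. Each camera call takes 0.05 s, during which the arm holds its last target.

### The job

Close up the glass cheese box: lift the lid off the board by its handle, set it gently and squarely on the box, then flip all four side clips down until each one snaps home. Don't shove the box along the counter or disturb the things standing around.

Things in the scene. Friction and masses are not known exactly. Their poses are not given: they have to be found in the camera images.
- box: Open glass food box on the counter, with blocks of cheese in it (about 2.4 kg, loose but heavy). 140 mm (x) by 190 mm (y) outside, 80 mm high, walls 5 mm. Origin: centre of its underside, z up. On the middle of each wall a hooked tab sticks out 10 mm, 63 mm above the counter, for a clip to snap under.
- lid: The box's white lid, blue gasket and clips, lying right way up on the board. Plate 146 (x) x 196 (y) x 8 mm; origin: centre of the plate's underside, z up, so 80 mm above the counter when home, resting on the rim. The rounded gasket reaches 7 mm below the plate and enters the box with 1 mm to spare all round, either way round. About 0.3 kg; until clipped, only its weight holds it down.
- lid_grip (a point): Middle of the lid's blue carrying handle, 35 mm above the lid's origin. The handle is a straight bar along the lid's y, 110 mm long, 16 mm wide (lid's x) and 14 mm high, with a clear 20 mm gap between it and the plate.
- board: Wooden cutting board, 190 x 250 x 12 mm, fixed to the counter, on which the lid lies; origin: centre of its underside.
- clip_back (a joint): Angle (rad) of the clip on the lid's +x side: 0 = standing up, 1.57 = sticking straight out, 3.14 = hanging straight down, about 3.23 = snapped home under the box's tab; 3.25 is its stop. Slightly stiff: it stays where it is left. From about 2.9 it rides over the tab: some 3 N on its pad takes it past 3.1, then it springs home.
- clip_back_hinge (a point): Hinge of that clip, at (76, 0, 4) mm in the lid's frame; its axis runs along that edge. The clip is a plate 62 mm wide and 3 mm thick, reaching 44 mm from the hinge, with a slot for the tab and, near its free end, a raised ribbed thumb pad. The pad's face looks to the lid's middle when the clip stands up, upward when it sticks out, outward when it is down: push on it outward, then down, at last inward.
- clip_back_pad (a point): Middle of that clip's thumb pad, 36 mm from the hinge along the clip and 7.5 mm out of its mid-plane, on the face to push; moves with the clip.
- clip_front (a joint): The same for the clip on the lid's -x side.
- clip_front_hinge (a point): Hinge of that clip, at (-76, 0, 4) mm in the lid's frame; its axis runs along that edge. The clip is a plate 62 mm wide and 3 mm thick, reaching 44 mm from the hinge.
- clip_front_pad (a point): Middle of that clip's thumb pad, 36 mm from the hinge along the clip and 7.5 mm out of its mid-plane, on the face to push; moves with the clip.
- clip_left (a joint): The same for the clip on the lid's +y side.
- clip_left_hinge (a point): Hinge of that clip, at (0, 101, 4) mm in the lid's frame; its axis runs along that edge. The clip is a plate 54 mm wide and 3 mm thick, reaching 44 mm from the hinge.
- clip_left_pad (a point): Middle of that clip's thumb pad, 36 mm from the hinge along the clip and 7.5 mm out of its mid-plane, on the face to push; moves with the clip.
- clip_right (a joint): The same for the clip on the lid's -y side.
- clip_right_hinge (a point): Hinge of that clip, at (0, -101, 4) mm in the lid's frame; its axis runs along that edge. The clip is a plate 54 mm wide and 3 mm thick, reaching 44 mm from the hinge.
- clip_right_pad (a point): Middle of that clip's thumb pad, 36 mm from the hinge along the clip and 7.5 mm out of its mid-plane, on the face to push; moves with the clip.
- sauce: Bystander: red squeezy sauce bottle, 52 mm across, 140 mm tall; origin at its underside.
- shaker: Bystander: small glass spice shaker with a steel cap, 44 mm across, 90 mm tall; origin at its underside.
- scraper: Bystander: steel spatula with a wooden handle, 240 mm long, lying flat.
- mug: Bystander: blue mug, 80 mm across, 95 mm tall; origin at its underside.
- syrup: Bystander: amber syrup bottle with a yellow cap, 68 mm across, 220 mm tall; origin at its underside.
- pickles: Bystander: green glass jar, 84 mm across, 120 mm tall; origin at its underside.
- cups: Bystander: stack of paper cups, 80 mm across, 126 mm tall; origin at its underside.
- tub: Bystander: smaller food tub that is already closed, 118 x 158 x 65 mm, white lid, green clips; origin at its underside.

How it is judged (in metres and radians):
On the way:
1. the lid rests squarely on the box's rim (z of lid in the frame of box between 0.077 and 0.083 m and horizontal distance between lid and box below 0.005 m and angle between the x axis of lid and the x axis of box, either way round below 0.05 rad and angle between lid's own z axis and vertical below 0.03 rad), for 0.2 s.
At the end, for the whole second after the job is handed in: The lid lies flat on the box's rim (height within 3 mm, centred within 5 mm, square within 0.05 rad, level within 0.03 rad), all four clips are snapped home (each joint above 3.14 rad), and box and lid stand at rest, upright and let go (all of step 1 and value of joint each of clip_back, clip_front, clip_left, clip_right above 3.14 rad and angle between box's own z axis and vertical below 0.03 rad and linear speed of each of box, lid below 0.02 m/s); the robot touches nothing.
It fails at once if the box is shoved more than 40 mm from where it stood (distance of box from where it was at the start of the episode above 0.04 m).
It fails at once if the lid is dropped or slammed onto the glass box (faster than 0.35 m/s in the last 20 mm) (horizontal distance between lid and box below 0.04 m and z of lid in the frame of box between 0.06 and 0.1 m and linear speed of lid above 0.35 m/s).
It fails at once if a thing standing around is pushed more than 40 mm or knocked over (distance of any of sauce, shaker, scraper, mug, syrup, pickles, cups, tub from where it was at the start of the episode above 0.04 m or angle between any of sauce, shaker, mug, syrup, pickles, cups, tub's own z axis and vertical above 0.4 rad).
It also fails if it takes over 72 s, if anything falls off the work surface, if the arm or the gripper's body presses on something with over 40 N, if the wrist force passes 120 N, or if a joint passes its speed limit or range.

## Working session

There is one attempt and no reset: what is moved stays moved. The work goes in short steps, Python scripts to look and compute and a tool call to move; the robot and the scene stay as the last step left them, time stands still between calls to the robot, and variables do not carry over. Pictures are saved under pics/ and viewed, and the job is handed in when it is done.

Besides the shell and the picture viewer there is one more tool, called after ">>>" as name(argument=value, ...) on one line, values as JSON. apply_moves: Moves the arm, as the interface text tells. Its arguments: {"type":"object","properties":{"commands":{"type":"array","items":{"type":"object","properties":{"x":{"type":"number"},"y":{"type":"number"},"z":{"type":"number"},"rx":{"type":"number"},"ry":{"type":"number"},"rz":{"type":"number"}}}},"hand":{"type":"number"},"squeeze":{"type":"number"}},"required":["commands"]}

```bash
mkdir -p pics; python3 - <<'E'
from rig import sense, read_camera
import cv2
s=sense(); print(s)
for n in ["scene","side","wrist"]:
    c=read_camera(n); cv2.imwrite(f"pics/{n}0.png",c["image"][:,:,::-1]); print(n,{k:v for k,v in c.items() if k!="image"})
E
```

```text
{'t': 0.0, 'q': array([ 1.19639429,  0.33288851, -0.06471979,  1.46095101,  0.02161896,
        1.34987146, -0.0885144 ]), 'qvel': array([ 0.0011715 ,  0.00015246,  0.00109974,  0.00033268, -0.00149262,
       -0.00067199, -0.00090316]), 'effort': array([-9.72427370e-04, -6.25444579e+01,  4.85888659e-02, -3.91603732e+01,
        1.61546742e-02,  1.00421111e-02, -1.69531514e-06]), 'tcp_pos': array([ 215.2415444 , -586.37239252,  230.50095843]), 'eef_rot': array([ 0.58005322, -0.57952309,  0.40520545, -0.40435109]), 'ft_force': array([0.01389363, 0.23354948, 0.18914139]), 'wrist_torque': array([ 0.00362607, -0.01650911, -0.05681116]), 'finger_gap': 85.61637824017657}
scene {'mtx': array([[421.19113487,   0.        , 251.50245314],
       [  0.        , 421.19113487, 193.59118621],
       [  0.        ,   0.        ,   1.        ]]), 'xyz': array([1068.37722968,  920.6650291 ,  925.38236587]), 'rotation': array([0.22507038, 0.10118584, 0.41892907, 0.87384391])}
side {'mtx': array([[407.66986307,   0.        , 259.83092636],
       [  0.        , 407.66986307, 189.39569272],
       [  0.        ,   0.        ,   1.        ]]), 'xyz': array([  507.36784277, -1190.5316092 ,  1102.26170399]), 'rotation': array([ 0.90884776,  0.41636453, -0.01420625, -0.02084488])}
wrist {'mtx': array([[278.1412377 ,   0.        , 256.66756755],
       [  0.        , 278.1412377 , 191.89013025],
       [  0.        ,   0.        ,   1.        ]]), 'T_tool_cam': array([[ 9.99999433e-01, -2.98805216e-04, -1.02164104e-03,
        -9.44254409e-01],
       [-8.77481563e-04,  3.11896196e-01, -9.50115779e-01,
        -1.43449300e+02],
       [ 6.02545506e-04,  9.50116137e-01,  3.11895757e-01,
         7.99604648e+01],
       [ 0.00000000e+00,  0.00000000e+00,  0.00000000e+00,
         1.00000000e+00]])}
```

View pics/scene0.png

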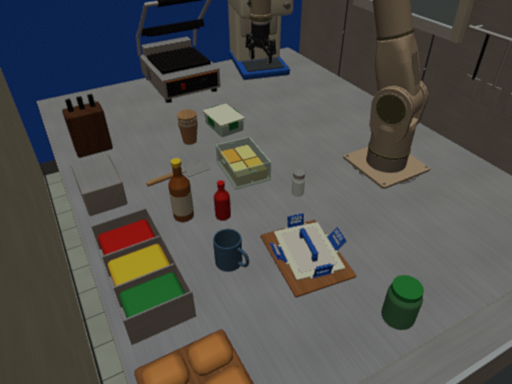

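View pics/side0.png

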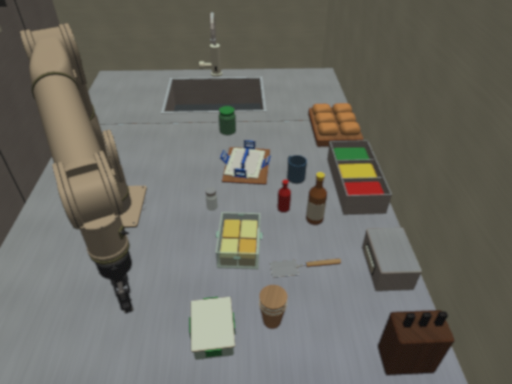

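View pics/wrist0.png

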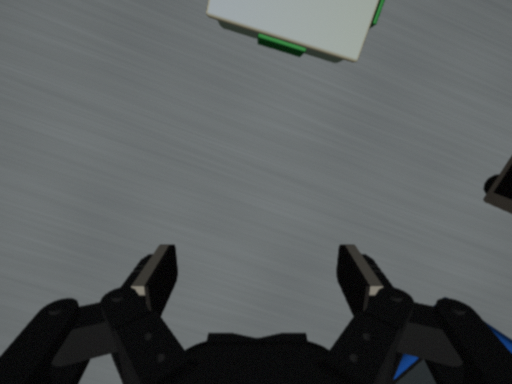

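The scene and side views show the lid, with clips standing partly up, on the board at scene (310,250) and side (246,162). The open box is at scene (243,162) and side (239,240), between the shaker, sauce bottle and tub. Next I'll write the geometry helpers and measure.

```bash
cat > h.py <<'E'
import numpy as np, cv2
from scipy.spatial.transform import Rotation as R
from rig import sense, read_camera
def Rq(q): return R.from_quat([q[1],q[2],q[3],q[0]]).as_matrix()
def cam(n, save=None):
    s=sense(); c=read_camera(n)
    if n=="wrist":
        T=c["T_tool_cam"]; A=Rq(s["eef_rot"]); Rw=A@T[:3,:3]; p=s["tcp_pos"]+A@T[:3,3]
    else: Rw=Rq(c["rotation"]); p=c["xyz"]
    c["R"]=Rw; c["p"]=np.asarray(p); 
    if save: cv2.imwrite(save,c["image"][:,:,::-1])
    return c
def ray(c,u,v):
    K=c["mtx"]; d=np.array([(u-K[0,2])/K[0,0],-(v-K[1,2])/K[1,1],-1]); return c["R"]@d
def onz(c,u,v,z):
    d=ray(c,u,v); return c["p"]+d*(z-c["p"][2])/d[2]
def proj(c,P):
    P=np.atleast_2d(P); q=(P-c["p"])@c["R"]; K=c["mtx"]
    return np.c_[K[0,0]*q[:,0]/-q[:,2]+K[0,2], K[1,1]*-q[:,1]/-q[:,2]+K[1,2]]
E
python3 - <<'E'
from h import *
np.set_printoptions(precision=1,suppress=True)
s=sense(); 
for n,l,b,sh in [("scene",(310,250),(243,162),(298,185)),("side",(246,162),(239,240),(211,200))]:
    c=cam(n); print(n,onz(c,*l,20),onz(c,*b,40),onz(c,*sh,40),proj(c,s["tcp_pos"]))
    for nm,(u0,v0,u1,v1) in dict(lid=(250,205,362,295) if n=="scene" else (210,130,280,195),box=(205,125,285,195) if n=="scene" else (205,200,275,275)).items():
        im=cv2.resize(c["image"][v0:v1,u0:u1],None,fx=7,fy=7,interpolation=cv2.INTER_CUBIC)
        cv2.imwrite(f"pics/{n}_{nm}.png",im[:600,:800,::-1])
print(R.from_matrix(Rq(s["eef_rot"])).as_matrix())
E
```

```text
scene [518.4 246.4  20. ] [ 492.3 -224.7   40. ] [392.5  -9.5  40. ] [[260.2  64. ]]
side [527.2 250.2  20. ] [ 491.6 -227.1   40. ] [385.7 -15.3  40. ] [[127.4 299.5]]
[[ 0.3 -0.   0.9]
 [-0.9  0.   0.3]
 [-0.  -1.  -0. ]]
```

View pics/scene_lid.png

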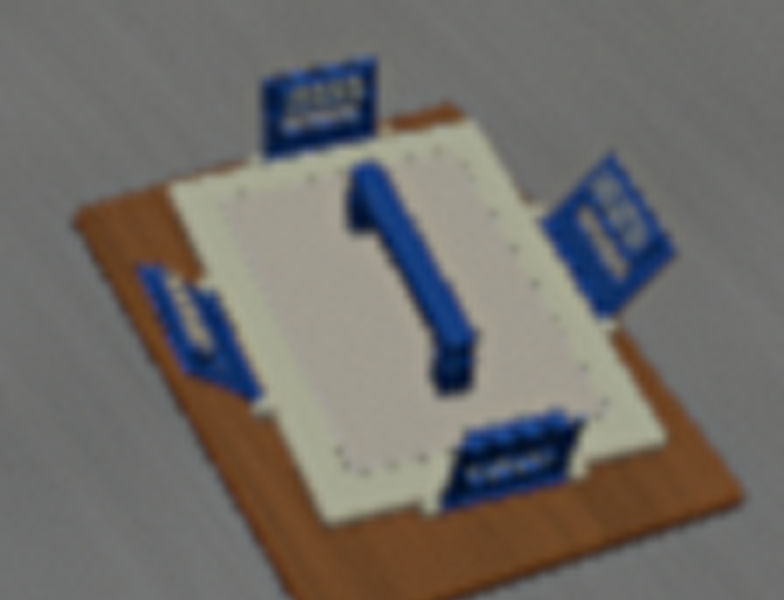

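View pics/side_lid.png

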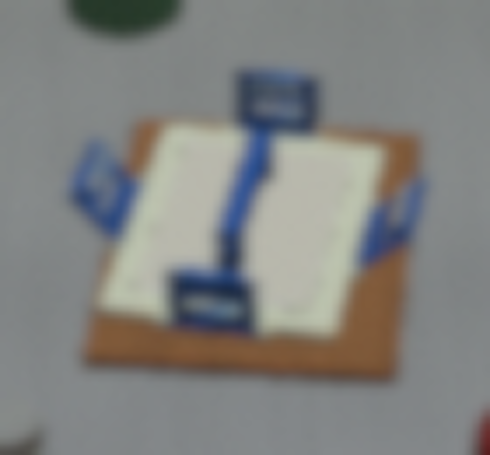

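View pics/scene_box.png

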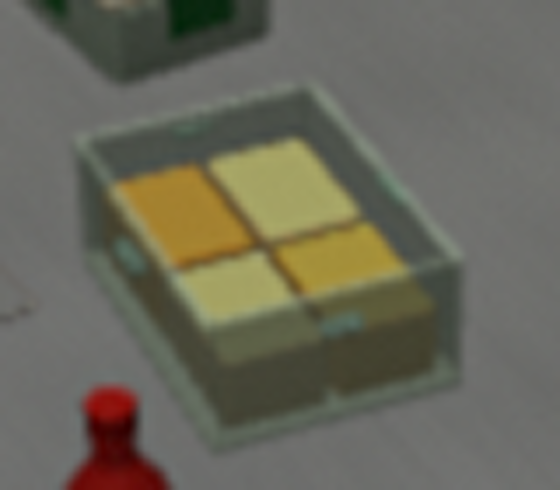

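View pics/side_box.png

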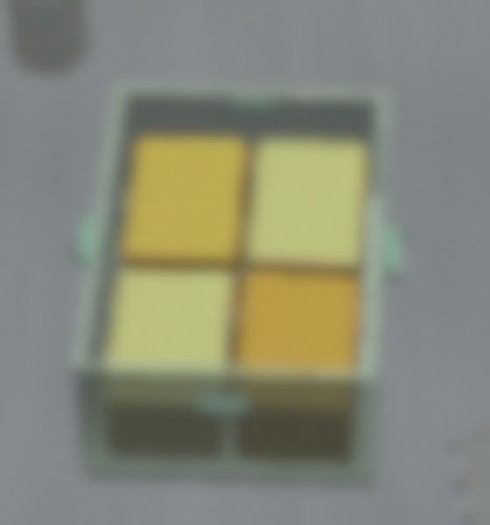

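```bash
python3 - <<'E'
from h import *
np.set_printoptions(precision=1,suppress=True)
D={"lid_scene":("scene",(250,205),27,[(172,185),(475,120),(667,440),(328,524)]),
"lid_side":("side",(210,130),27,[(163,122),(387,148),(338,337),(98,308)]),
"box_scene":("scene",(205,125),80,[(80,143),(310,86),(464,262),(212,330)]),
"box_side":("side",(205,200),80,[(115,90),(388,90),(374,374),(78,374)])}
for k,(n,o,z,pts) in D.items():
    c=cam(n); P=np.array([onz(c,o[0]+u/7,o[1]+v/7,z) for u,v in pts])
    print(k,P[:,:2].tolist() and P[:,:2].round(1).tolist(),P.mean(0))
    for i in range(4):
        e=P[(i+1)%4]-P[i]; print("  ",np.linalg.norm(e),np.degrees(np.arctan2(e[1],e[0])))
# bystander rough
c=cam("scene"); s=cam("side")
for nm,a,b in [("sauce",(222,215),(284,209)),("mug",(228,266),(297,180)),("syrup",(183,218),(316,220)),("pickles",(400,324),(228,132)),("cups",(188,142),(272,318)),("tub",(224,120),(212,325))]:
    print(nm,onz(c,*a,0)[:2],onz(s,*b,0)[:2])
E
```

```text
lid_scene [[572.6, 135.1], [433.3, 165.5], [476.0, 355.2], [616.6, 325.3]] [524.6 245.3  27. ]
   142.49976760057095 167.67618917251934
   194.38358424506382 77.31326921321629
   143.74232711649935 -12.011642615745432
   195.1784921270464 -103.04940396059189
lid_side [[471.6, 354.1], [616.4, 319.3], [575.6, 127.0], [432.3, 160.4]] [524.  240.2  27. ]
   148.970860441054 -13.49411266146553
   196.52826700397296 -101.979828512748
   147.1078723901184 166.90685593315604
   197.6152740078397 78.55329408420953
box_scene [[554.2, -317.8], [420.4, -308.1], [433.1, -121.7], [569.4, -132.2]] [ 494.3 -219.9   80. ]
   134.232057046018 175.85077543033742
   186.86152098020764 86.09409310166632
   136.74798767386758 -4.432425399898645
   186.19187390328776 -94.67873922894718
box_side [[430.5, -130.0], [570.7, -135.7], [554.6, -324.5], [417.5, -318.6]] [ 493.3 -227.2   80. ]
   140.26864263842074 -2.348754723725337
   189.41670930959515 -94.87945161107012
   137.2199377914691 177.56147215586213
   189.0916766511781 86.04063516851603
sauce [668.6 -39.4] [669.2 -35.3]
mug [748.4 168.3] [741.6 141.1]
syrup [786.4 -88.7] [ 785.6 -101. ]
pickles [454.4 551.5] [444.6 526.6]
cups [ 596.9 -517.1] [ 587.4 -511.9]
tub [ 387.4 -609.9] [ 406.8 -527.3]
```

```bash
cat >> h.py <<'E'
def tooldown(yaw):
    c,s=np.cos(yaw),np.sin(yaw); return np.array([[c,0,-s],[s,0,c],[0,-1,0]])
def plan(p1,yaw1,n,s=None):
    """rows to go in a straight line from measured pose to p1, tool down with yaw1"""
    s=s or sense(); A0=Rq(s["eef_rot"]); p0=s["tcp_pos"]; A1=tooldown(np.radians(yaw1))
    rv=R.from_matrix(A0.T@A1).as_rotvec()
    step=R.from_rotvec(rv/n).as_matrix(); A=A0.copy()
    for i in range(n):
        d=A.T@((np.array(p1)-p0)/n)/10
        print("{"+",".join(f'"{k}":{v:.3f}' for k,v in zip(["x","y","z","rx","ry","rz"],[*d,*(rv/n)]) if abs(v)>=0.0005)+"}"+("," if i<n-1 else ""))
        A=A@step
def st():
    s=sense(); A=Rq(s["eef_rot"]); print("t%.2f"%s["t"],"p",s["tcp_pos"].round(1),"yaw%.2f"%np.degrees(np.arctan2(A[1,0],A[0,0])),"ydir",A[:,1].round(4),"F",s["ft_force"].round(1),"gap%.1f"%s["finger_gap"],"q7 %.2f"%s["q"][6]); return s
E
python3 - <<'E'
from h import *
st(); plan([490,-273,290],-4.3,9)
E
```

```text
t0.55 p [ 215.4 -586.7  231.3] yaw-69.84 ydir [ 1.e-04 -1.e-04 -1.e+00] F [ 0.7 -0.   0.5] gap85.5 q7 -0.09
{"x":-2.221,"y":-0.652,"z":4.065,"ry":-0.127},
{"x":-1.688,"y":-0.652,"z":4.314,"ry":-0.127},
{"x":-1.127,"y":-0.652,"z":4.493,"ry":-0.127},
{"x":-0.549,"y":-0.652,"z":4.600,"ry":-0.127},
{"x":0.039,"y":-0.652,"z":4.632,"ry":-0.127},
{"x":0.626,"y":-0.652,"z":4.590,"ry":-0.127},
{"x":1.203,"y":-0.652,"z":4.474,"ry":-0.127},
{"x":1.760,"y":-0.652,"z":4.285,"ry":-0.127},
{"x":2.289,"y":-0.652,"z":4.027,"ry":-0.127}
```

>>> apply_moves(commands=[{"x": -2.22,"y": -0.65,"z": 4.06,"ry": -0.127},{"x": -1.69,"y": -0.65,"z": 4.31,"ry": -0.127},{"x": -1.13,"y": -0.65,"z": 4.49,"ry": -0.127},{"x": -0.55,"y": -0.65,"z": 4.6,"ry": -0.127},{"x": 0.04,"y": -0.65,"z": 4.63,"ry": -0.127},{"x": 0.63,"y": -0.65,"z": 4.59,"ry": -0.127},{"x": 1.2,"y": -0.65,"z": 4.47,"ry": -0.127},{"x": 1.76,"y": -0.65,"z": 4.28,"ry": -0.127},{"x": 2.29,"y": -0.65,"z": 4.03,"ry": -0.127},{},{},{}])

```text
schema error: expected keys x, y, z, rx, ry, rz
```

```bash
python3 - <<'E'
from h import *
st(); c=cam("wrist"); cv2.imwrite("pics/w1.png",cv2.resize(c["image"][:,:,::-1],(800,600),interpolation=cv2.INTER_CUBIC)); 
import pickle; pickle.dump(c,open("w1.pkl","wb"))
st()
E
```

```text
t0.55 p [ 215.4 -586.7  231.3] yaw-69.84 ydir [ 1.e-04 -1.e-04 -1.e+00] F [ 0.7 -0.   0.5] gap85.5 q7 -0.09
t0.60 p [ 215.4 -586.8  231.4] yaw-69.84 ydir [ 1.e-04 -1.e-04 -1.e+00] F [0.  0.8 0.6] gap85.3 q7 -0.09
```

View pics/w1.png

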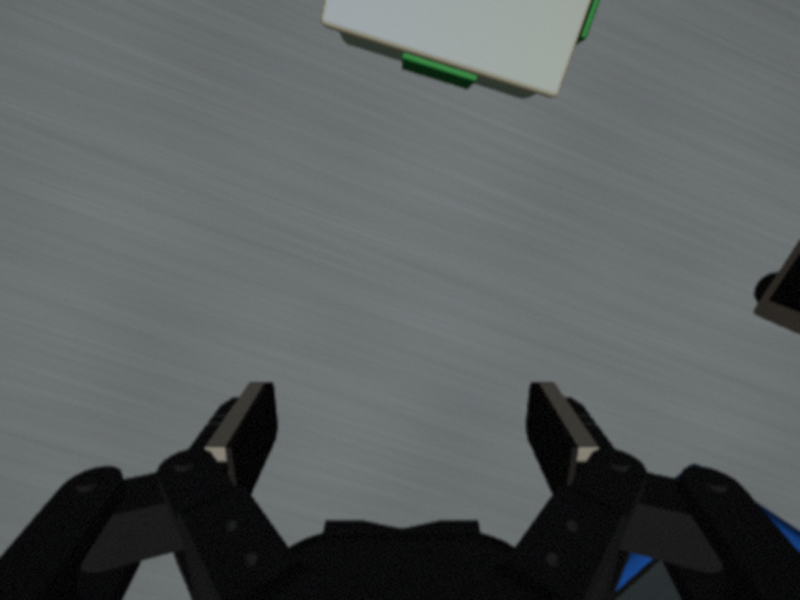

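The call was refused and the arm didn't move: the picture still shows the start view, with the tub at (460,40). I'll resend with every key filled in.

>>> apply_moves(commands=[{"x": -2.22,"y": -0.65,"z": 4.06,"rx": 0,"ry": -0.127,"rz": 0},{"x": -1.69,"y": -0.65,"z": 4.31,"rx": 0,"ry": -0.127,"rz": 0},{"x": -1.13,"y": -0.65,"z": 4.49,"rx": 0,"ry": -0.127,"rz": 0},{"x": -0.55,"y": -0.65,"z": 4.6,"rx": 0,"ry": -0.127,"rz": 0},{"x": 0.04,"y": -0.65,"z": 4.63,"rx": 0,"ry": -0.127,"rz": 0},{"x": 0.63,"y": -0.65,"z": 4.59,"rx": 0,"ry": -0.127,"rz": 0},{"x": 1.2,"y": -0.65,"z": 4.47,"rx": 0,"ry": -0.127,"rz": 0},{"x": 1.76,"y": -0.65,"z": 4.28,"rx": 0,"ry": -0.127,"rz": 0},{"x": 2.29,"y": -0.65,"z": 4.03,"rx": 0,"ry": -0.127,"rz": 0},{"x": 0,"y": 0,"z": 0,"rx": 0,"ry": 0,"rz": 0},{"x": 0,"y": 0,"z": 0,"rx": 0,"ry": 0,"rz": 0},{"x": 0,"y": 0,"z": 0,"rx": 0,"ry": 0,"rz": 0}])

```text
t: 1.8
tcp_pos: [489.2, -274.4, 289.6]
eef_rot: [-0.706, 0.707, -0.028, 0.028]
ft_force: [-0.5, -0.1, -0.1]
finger_gap: 85.2
```

```bash
python3 - <<'E'
from h import *
st(); c=cam("wrist"); cv2.imwrite("pics/w2.png",cv2.resize(c["image"][:,:,::-1],(800,600),interpolation=cv2.INTER_CUBIC)); 
import pickle; pickle.dump(c,open("w2.pkl","wb"))
st()
E
```

```text
t1.80 p [ 489.2 -274.4  289.6] yaw-4.49 ydir [-5.e-04 -4.e-04 -1.e+00] F [-0.5 -0.1 -0.1] gap85.2 q7 0.29
t1.85 p [ 489.  -274.6  289.6] yaw-4.52 ydir [-6.e-04 -3.e-04 -1.e+00] F [-0.6 -0.1 -1. ] gap85.6 q7 0.29
```

View pics/w2.png

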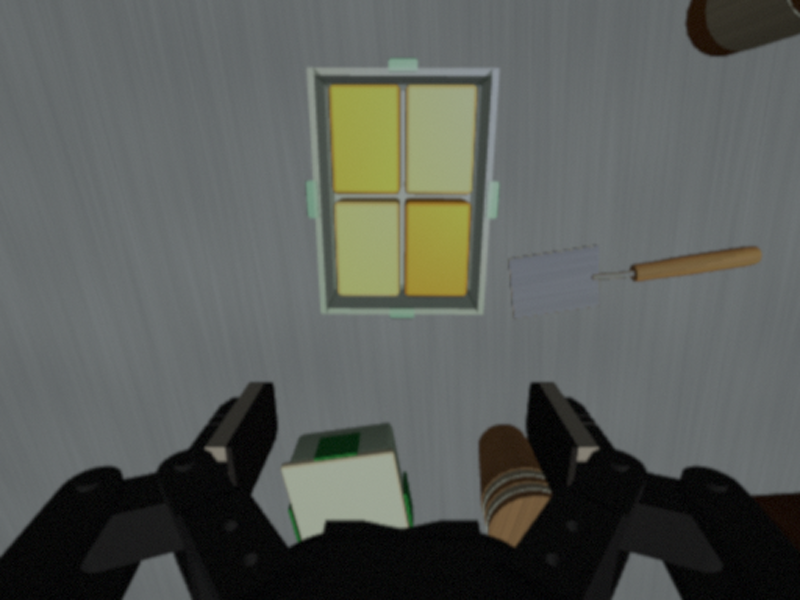

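The box now fills the upper middle of the wrist view, with rim corners near (307,68), (498,68), (484,313) and (322,313). I'll refine those with a zoom.

```bash
python3 - <<'E'
from h import *
import pickle; c=pickle.load(open("w2.pkl","rb")); im=c["image"]
cr=im[36:208,188:328]; cv2.imwrite("pics/w2z.png",cv2.resize(cr[:,:,::-1],None,fx=3.45,fy=3.45,interpolation=cv2.INTER_CUBIC))
np.set_printoptions(linewidth=200)
g=im.astype(int)
for v in (70,100,150,180): print("row",v,"L",[tuple(x) for x in g[v,194:216]],)
for v in (70,180): print("row",v,"R",[tuple(x) for x in g[v,300:324]])
E
```

```text
row 70 L [(np.int64(105), np.int64(110), np.int64(111)), (np.int64(103), np.int64(108), np.int64(109)), (np.int64(105), np.int64(110), np.int64(110)), (np.int64(116), np.int64(123), np.int64(120)), (np.int64(134), np.int64(140), np.int64(134)), (np.int64(139), np.int64(147), np.int64(140)), (np.int64(140), np.int64(149), np.int64(141)), (np.int64(131), np.int64(139), np.int64(131)), (np.int64(99), np.int64(106), np.int64(99)), (np.int64(75), np.int64(83), np.int64(77)), (np.int64(71), np.int64(78), np.int64(73)), (np.int64(71), np.int64(78), np.int64(72)), (np.int64(72), np.int64(78), np.int64(73)), (np.int64(76), np.int64(83), np.int64(76)), (np.int64(89), np.int64(96), np.int64(88)), (np.int64(94), np.int64(101), np.int64(91)), (np.int64(102), np.int64(98), np.int64(76)), (np.int64(132), np.int64(115), np.int64(60)), (np.int64(147), np.int64(137), np.int64(59)), (np.int64(153), np.int64(154), np.int64(65)), (np.int64(157), np.int64(159), np.int64(69)), (np.int64(157), np.int64(161), np.int64(71))]
row 100 L [(np.int64(105), np.int64(111), np.int64(111)), (np.int64(105), np.int64(11
[... 4516 characters left out ...]
int64(138), np.int64(148), np.int64(138)), (np.int64(130), np.int64(138), np.int64(132)), (np.int64(117), np.int64(122), np.int64(121)), (np.int64(111), np.int64(116), np.int64(118)), (np.int64(109), np.int64(114), np.int64(115)), (np.int64(108), np.int64(112), np.int64(113)), (np.int64(108), np.int64(113), np.int64(114)), (np.int64(106), np.int64(112), np.int64(113)), (np.int64(107), np.int64(112), np.int64(113)), (np.int64(109), np.int64(114), np.int64(116)), (np.int64(108), np.int64(113), np.int64(114)), (np.int64(107), np.int64(112), np.int64(113)), (np.int64(106), np.int64(112), np.int64(112)), (np.int64(107), np.int64(111), np.int64(113)), (np.int64(107), np.int64(111), np.int64(112))]
```

View pics/w2z.png

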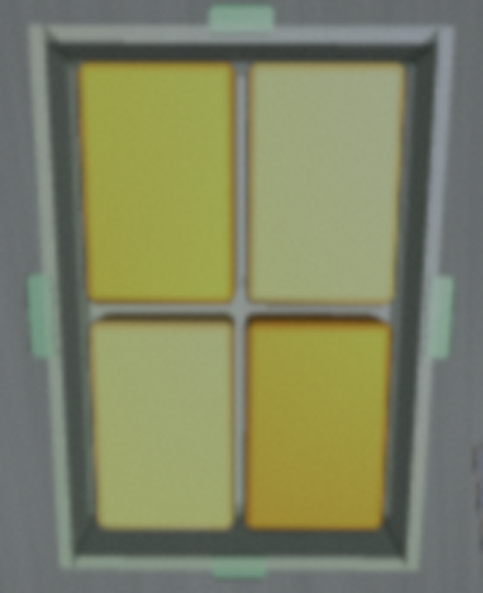

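```bash
cat > boxm.py <<'E'
from h import *
import pickle
def cross(g,pts_u,pts_v,lvl=106):
    """first bright->dark crossing along samples"""
    val=cv2.remap(g,pts_u.astype(np.float32)[None],pts_v.astype(np.float32)[None],cv2.INTER_LINEAR)[0]
    k=int(np.argmax(val)); 
    for i in range(k,len(val)-1):
        if val[i]>=lvl>val[i+1]:
            f=(val[i]-lvl)/(val[i]-val[i+1]); return pts_u[i]+f*(pts_u[i+1]-pts_u[i]),pts_v[i]+f*(pts_v[i+1]-pts_v[i])
def robust(P):
    P=np.array(P,np.float32); l=cv2.fitLine(P,cv2.DIST_HUBER,0,.01,.01).ravel(); return l
def inter(a,b):
    M=np.array([[a[0],-b[0]],[a[1],-b[1]]]); t=np.linalg.solve(M,np.array([b[2]-a[2],b[3]-a[3]])); return a[2]+t[0]*a[0],a[3]+t[0]*a[1]
E
python3 - <<'E'
from boxm import *
np.set_printoptions(precision=2,suppress=True)
c=pickle.load(open("w2.pkl","rb")); g=c["image"].mean(2).astype(np.float32)
# line ends (approx outer corners in 512 px)
s=512/800; C=np.array([(307,68),(498,68),(484,313),(322,313)])*s
L=[];T=[];Rr=[];B=[]
ts=np.linspace(0.12,0.88,30)
def edge(a,b,inn):
    out=[]
    for t in ts:
        if abs(t-.5)<.12: continue
        p=a+(b-a)*t; d=np.arange(-3,9,.25)
        r=cross(g,p[0]+inn[0]*d,p[1]+inn[1]*d)
        if r: out.append(r)
    return robust(out),len(out)
L,n1=edge(C[0],C[3],(1,0)); T,n2=edge(C[0],C[1],(0,1)); Rr,n3=edge(C[1],C[2],(-1,0)); B,n4=edge(C[3],C[2],(0,-1))
print(n1,n2,n3,n4)
q=[inter(T,L),inter(T,Rr),inter(B,Rr),inter(B,L)]
P=np.array([onz(c,*x,80) for x in q]); print(np.array(q)); print(P)
print("centre",P.mean(0), "sides",[np.linalg.norm(P[i]-P[(i+1)%4]) for i in range(4)])
ang=lambda e:np.degrees(np.arctan2(e[1],e[0]))
print("yaw",ang(P[1]-P[0]),ang(P[2]-P[3]),ang(P[0]-P[3])-90,ang(P[1]-P[2])-90)
E
```

```text
20 20 20 20
[[200.71  47.84]
 [314.34  48.29]
 [305.25 196.93]
 [208.62 196.92]]
[[ 435.73 -131.99   80.  ]
 [ 565.06 -142.56   80.  ]
 [ 550.52 -321.73   80.  ]
 [ 421.02 -311.66   80.  ]]
centre [ 493.08 -226.99   80.  ] sides [np.float64(129.76157320673303), np.float64(179.7563282096078), np.float64(129.89181862665987), np.float64(180.27886005850698)]
yaw -4.675701374336717 -4.445193848446822 -4.680091248196561 -4.638924455949251
```

```bash
python3 - <<'E'
from h import *
st(); plan([512,195,240],-12.5,10)
E
```

```text
t1.85 p [ 489.  -274.6  289.6] yaw-4.52 ydir [-6.e-04 -3.e-04 -1.e+00] F [-0.6 -0.1 -1. ] gap85.6 q7 0.29
{"x":-0.141,"y":0.494,"z":4.699,"ry":0.014},
{"x":-0.206,"y":0.494,"z":4.697,"ry":0.014},
{"x":-0.272,"y":0.494,"z":4.694,"ry":0.014},
{"x":-0.337,"y":0.495,"z":4.689,"ry":0.014},
{"x":-0.403,"y":0.495,"z":4.684,"ry":0.014},
{"x":-0.468,"y":0.495,"z":4.678,"ry":0.014},
{"x":-0.533,"y":0.495,"z":4.671,"ry":0.014},
{"x":-0.598,"y":0.495,"z":4.663,"ry":0.014},
{"x":-0.663,"y":0.495,"z":4.654,"ry":0.014},
{"x":-0.728,"y":0.496,"z":4.645,"ry":0.014}
```

>>> apply_moves(commands=[{"x": -0.14,"y": 0.5,"z": 4.7,"rx": 0,"ry": 0.014,"rz": 0},{"x": -0.21,"y": 0.5,"z": 4.7,"rx": 0,"ry": 0.014,"rz": 0},{"x": -0.27,"y": 0.5,"z": 4.69,"rx": 0,"ry": 0.014,"rz": 0},{"x": -0.34,"y": 0.5,"z": 4.69,"rx": 0,"ry": 0.014,"rz": 0},{"x": -0.4,"y": 0.5,"z": 4.68,"rx": 0,"ry": 0.014,"rz": 0},{"x": -0.47,"y": 0.5,"z": 4.68,"rx": 0,"ry": 0.014,"rz": 0},{"x": -0.53,"y": 0.5,"z": 4.67,"rx": 0,"ry": 0.014,"rz": 0},{"x": -0.6,"y": 0.5,"z": 4.66,"rx": 0,"ry": 0.014,"rz": 0},{"x": -0.66,"y": 0.5,"z": 4.65,"rx": 0,"ry": 0.014,"rz": 0},{"x": -0.73,"y": 0.5,"z": 4.64,"rx": 0,"ry": 0.014,"rz": 0},{"x": 0,"y": 0,"z": 0,"rx": 0,"ry": 0,"rz": 0},{"x": 0,"y": 0,"z": 0,"rx": 0,"ry": 0,"rz": 0}])

```text
t: 3.05
tcp_pos: [511.6, 196.1, 239.3]
eef_rot: [-0.703, 0.703, -0.076, 0.076]
ft_force: [1.0, -1.1, -0.4]
finger_gap: 85.6
```

```bash
python3 - <<'E'
from h import *
st(); c=cam("wrist"); cv2.imwrite("pics/w3.png",cv2.resize(c["image"][:,:,::-1],(800,600),interpolation=cv2.INTER_CUBIC)); 
import pickle; pickle.dump(c,open("w3.pkl","wb"))
st()
E
```

```text
t3.05 p [511.6 196.1 239.3] yaw-12.36 ydir [-8.e-04 -3.e-04 -1.e+00] F [ 1.  -1.1 -0.4] gap85.6 q7 -0.80
t3.10 p [512.1 194.8 239.5] yaw-12.48 ydir [-4.e-04 -8.e-04 -1.e+00] F [-0.1 -1.1 -0.6] gap85.6 q7 -0.80
```

View pics/w3.png

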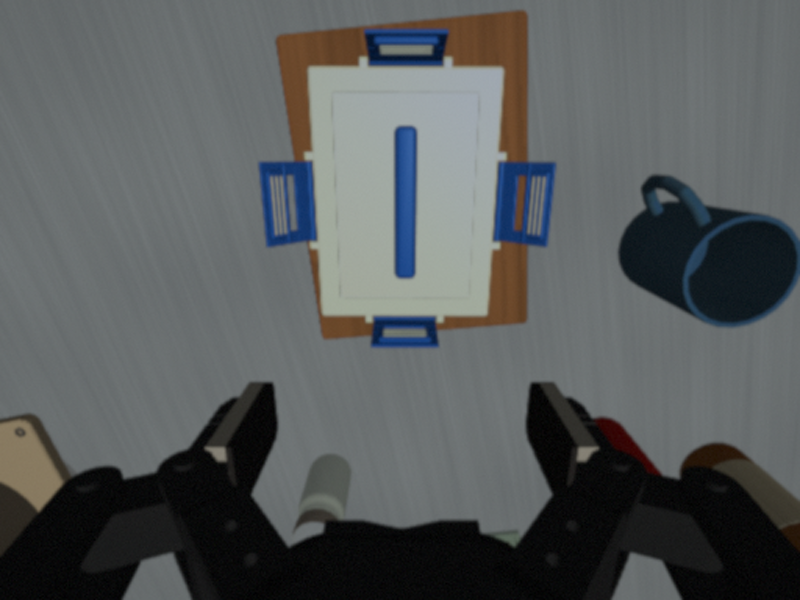

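The lid sits in the upper middle with plate corners near (310,68), (503,68), (488,316) and (322,316). The handle runs (405,128) to (405,277), and all four clips lean outward. I'll take a second, settled frame and measure both.

```bash
cat > lidm.py <<'E'
from boxm import *
def lid(c,C,z=27,lo=0.12,hi=0.88):
    im=c["image"].astype(np.float32); g=im.min(2)   # white bright; wood/blue dark
    ts=np.linspace(lo,hi,30); ctr=C.mean(0)
    def edge(a,b,inn):
        out=[]
        for t in ts:
            if abs(t-.5)<.25: continue
            p=a+(b-a)*t; d=np.arange(9,-6,-.25)
            u=p[0]+inn[0]*d; v=p[1]+inn[1]*d
            val=cv2.remap(g,u.astype(np.float32)[None],v.astype(np.float32)[None],cv2.INTER_LINEAR)[0]
            lvl=(np.median(val[:8])+val[-12:].min())/2
            for i in range(len(val)-1):
                if val[i]>=lvl>val[i+1]:
                    f=(val[i]-lvl)/(val[i]-val[i+1]); out.append((u[i]+f*(u[i+1]-u[i]),v[i]+f*(v[i+1]-v[i]))); break
        return robust(out)
    L=edge(C[0],C[3],(1,0));T=edge(C[0],C[1],(0,1));Rr=edge(C[1],C[2],(-1,0));B=edge(C[3],C[2],(0,-1))
    q=[inter(T,L),inter(T,Rr),inter(B,Rr),inter(B,L)]
    P=np.array([onz(c,*x,z) for x in q]); ang=lambda e:np.degrees(np.arctan2(e[1],e[0]))
    print("px",np.array(q).round(1).tolist())
    print("lid centre",P.mean(0).round(2),"sides",[round(float(np.linalg.norm(P[i]-P[(i+1)%4])),1) for i in range(4)],
     "yaw",[round(float(x),2) for x in (ang(P[1]-P[0]),ang(P[2]-P[3]),ang(P[0]-P[3])-90,ang(P[1]-P[2])-90)])
    return P
def handle(c,u0,v0,u1,v1,z=61):
    im=c["image"].astype(int); m=((im[:,:,2]-im[:,:,0]>40)).astype(np.uint8); mm=np.zeros_like(m); mm[v0:v1,u0:u1]=m[v0:v1,u0:u1]
    cs,_=cv2.findContours(mm,cv2.RETR_EXTERNAL,cv2.CHAIN_APPROX_NONE); k=max(cs,key=cv2.contourArea)
    r=cv2.minAreaRect(k); bx=cv2.boxPoints(r); P=np.array([onz(c,*(x),z) for x in bx]); 
    print("handle rect",r,"ctr",P.mean(0).round(2)); return P
E
python3 - <<'E'
from lidm import *
C=np.array([(310,68),(503,68),(488,316),(322,316)])*.64
c=pickle.load(open("w3.pkl","rb")); lid(c,C); P=handle(c,240,75,280,185); print(P.round(1).tolist())
st(); c=cam("wrist"); pickle.dump(c,open("w3b.pkl","wb")); lid(c,C); handle(c,240,75,280,185); st()
im=c["image"][10:230,160:365]; cv2.imwrite("pics/w3z.png",cv2.resize(im[:,:,::-1],None,fx=2.7,fy=2.7,interpolation=cv2.INTER_CUBIC))
E
```

```text
px [[196.1999969482422, 41.79999923706055], [322.5, 42.20000076293945], [311.6000061035156, 202.0], [205.39999389648438, 201.8000030517578]]
lid centre [523.72 241.35  27.  ] sides [144.5, 194.8, 144.7, 194.9] yaw [-12.49, -12.43, -12.52, -12.46]
handle rect ((259.5, 129.0), (96.0, 13.0), 90.0) ctr [524.26 241.56  61.  ]
[[528.7, 295.3, 61.0], [542.3, 292.3, 61.0], [520.6, 187.6, 61.0], [505.4, 191.0, 61.0]]
t3.10 p [512.1 194.8 239.5] yaw-12.48 ydir [-4.e-04 -8.e-04 -1.e+00] F [-0.1 -1.1 -0.6] gap85.6 q7 -0.80
px [[194.89999389648438, 40.70000076293945], [321.3999938964844, 40.599998474121094], [311.1000061035156, 200.60000610351562], [204.6999969482422, 200.60000610351562]]
lid centre [523.61 241.62  27.  ] sides [144.4, 194.5, 144.8, 194.4] yaw [-12.43, -12.44, -12.52, -12.41]
handle rect ((258.5, 127.5), (13.0, 97.0), 0.0) ctr [524.1  241.89  61.  ]
t3.15 p [512.3 194.2 239.6] yaw-12.55 ydir [-1.e-04 -1.e-03 -1.e+00] F [ 0.5 -1.2  0.6] gap85.3 q7 -0.80
```

View pics/w3z.png

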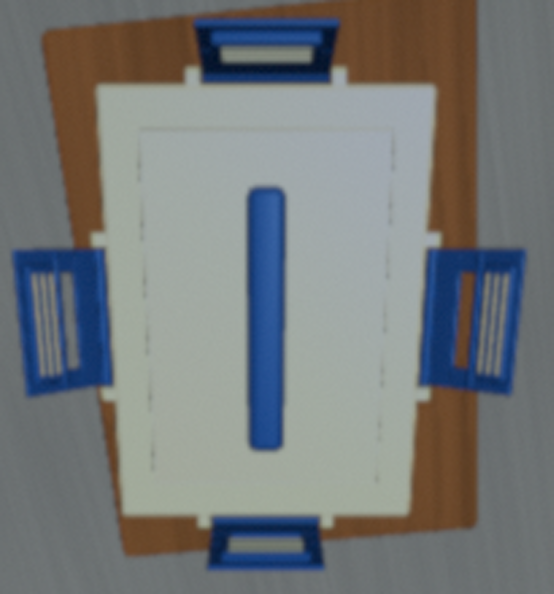

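```bash
python3 - <<'E'
from h import *
st(); plan([524,241.6,37],-12.46,6)
E
```

```text
t3.15 p [512.3 194.2 239.6] yaw-12.55 ydir [-1.e-04 -1.e-03 -1.e+00] F [ 0.5 -1.2  0.6] gap85.3 q7 -0.80
{"x":0.019,"y":3.376,"z":0.817},
{"x":0.019,"y":3.377,"z":0.816},
{"x":0.019,"y":3.377,"z":0.816},
{"x":0.020,"y":3.377,"z":0.815},
{"x":0.020,"y":3.377,"z":0.815},
{"x":0.020,"y":3.377,"z":0.814}
```

>>> apply_moves(commands=[{"x": 0.02,"y": 3.4,"z": 1.6,"rx": 0,"ry": 0,"rz": 0},{"x": 0.02,"y": 3.4,"z": 1.6,"rx": 0,"ry": 0,"rz": 0},{"x": 0.02,"y": 3.4,"z": 1.0,"rx": 0,"ry": 0,"rz": 0},{"x": 0.02,"y": 3.4,"z": 0.6,"rx": 0,"ry": 0,"rz": 0},{"x": 0.02,"y": 3.0,"z": 0.1,"rx": 0,"ry": 0,"rz": 0},{"x": 0.02,"y": 2.0,"z": 0,"rx": 0,"ry": 0,"rz": 0},{"x": 0,"y": 1.5,"z": 0,"rx": 0,"ry": 0,"rz": 0},{"x": 0,"y": 0,"z": 0,"rx": 0,"ry": 0,"rz": 0},{"x": 0,"y": 0,"z": 0,"rx": 0,"ry": 0,"rz": 0}], hand=0.6)

```text
t: 4.05
tcp_pos: [524.1, 243.2, 39.6]
eef_rot: [0.703, -0.703, 0.076, -0.077]
ft_force: [0.0, 0.1, 0.4]
finger_gap: 51.3
```

```bash
python3 - <<'E'
from h import *
s=st(); plan([524,241.6,37],-12.46,1)
c=cam("wrist"); cv2.imwrite("pics/w4.png",cv2.resize(c["image"][:,:,::-1],(800,600)))
E
```

```text
t4.05 p [524.1 243.2  39.6] yaw-12.45 ydir [ 8.e-04 -1.e-04 -1.e+00] F [0.  0.1 0.4] gap51.3 q7 -1.02
{"x":0.029,"y":0.256,"z":-0.161,"rz":0.001}
```

View pics/w4.png

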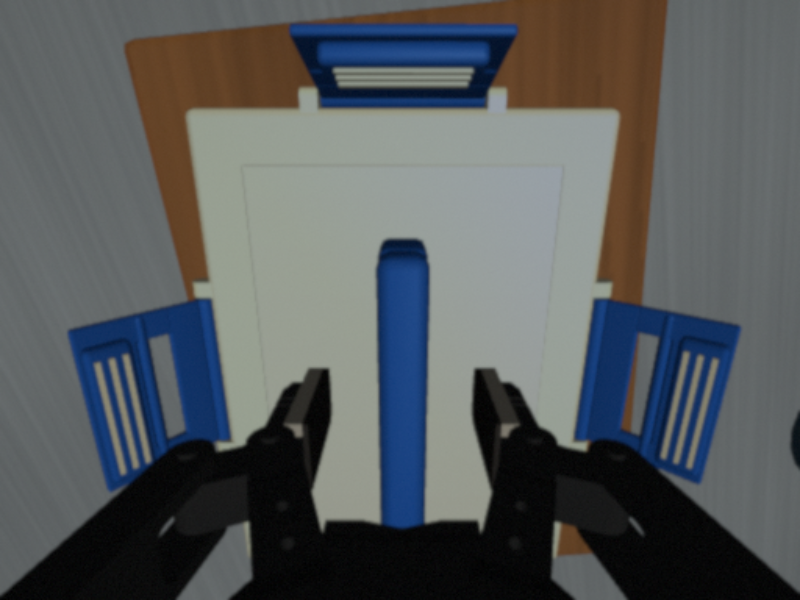

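The handle, at x≈403, is centred between the fingers at 322 and 480. Now closing.

>>> apply_moves(commands=[{"x": 0,"y": 0.25,"z": -0.16,"rx": 0,"ry": 0,"rz": 0},{"x": 0,"y": 0,"z": 0,"rx": 0,"ry": 0,"rz": 0},{"x": 0,"y": 0,"z": 0,"rx": 0,"ry": 0,"rz": 0},{"x": 0,"y": 0,"z": 0,"rx": 0,"ry": 0,"rz": 0},{"x": 0,"y": 0,"z": 0,"rx": 0,"ry": 0,"rz": 0}], hand=0, squeeze=60)

```text
t: 4.6
tcp_pos: [523.4, 242.2, 37.0]
eef_rot: [-0.703, 0.703, -0.076, 0.077]
ft_force: [-0.1, -2.1, 6.2]
finger_gap: 14.9
```

```bash
python3 - <<'E'
from h import *
s=st()
E
```

```text
t4.60 p [523.4 242.2  37. ] yaw-12.39 ydir [ 9.e-04 -3.e-04 -1.e+00] F [-0.1 -2.1  6.2] gap14.9 q7 -1.02
```

>>> apply_moves(commands=[{"x": 0,"y": -0.5,"z": 0,"rx": 0,"ry": 0,"rz": 0},{"x": 0,"y": -1.5,"z": 0,"rx": 0,"ry": 0,"rz": 0},{"x": 0,"y": -3,"z": 0,"rx": 0,"ry": 0,"rz": 0},{"x": 0,"y": -3.5,"z": 0,"rx": 0,"ry": 0,"rz": 0},{"x": 0,"y": -3.5,"z": 0,"rx": 0,"ry": 0,"rz": 0},{"x": 0,"y": -3.5,"z": 0,"rx": 0,"ry": 0,"rz": 0},{"x": 0,"y": -1.5,"z": 0,"rx": 0,"ry": 0,"rz": 0},{"x": 0,"y": 0,"z": 0,"rx": 0,"ry": 0,"rz": 0},{"x": 0,"y": 0,"z": 0,"rx": 0,"ry": 0,"rz": 0}])

```text
t: 5.5
tcp_pos: [522.5, 241.9, 204.9]
eef_rot: [-0.703, 0.703, -0.077, 0.076]
ft_force: [-0.6, 0.5, -4.9]
finger_gap: 14.9
```

```bash
python3 - <<'E'
from h import *
import pickle
s=st(); c=cam("wrist"); pickle.dump(c,open("w5.pkl","wb")); st(); cv2.imwrite("pics/w5.png",cv2.resize(c["image"][:,:,::-1],(800,600),interpolation=cv2.INTER_CUBIC))
plan([490,-227,230],-4.62,11)
E
```

```text
t5.50 p [522.5 241.9 204.9] yaw-12.38 ydir [-1.4e-03 -9.0e-04 -1.0e+00] F [-0.6  0.5 -4.9] gap14.9 q7 -0.91
t5.55 p [522.2 241.7 204.3] yaw-12.37 ydir [-0.0026 -0.0013 -1.    ] F [ 0.  -0.2 -5.8] gap14.7 q7 -0.91
{"x":0.627,"y":-0.227,"z":-4.225,"ry":-0.012},
{"x":0.575,"y":-0.228,"z":-4.232,"ry":-0.012},
{"x":0.523,"y":-0.228,"z":-4.239,"ry":-0.012},
{"x":0.470,"y":-0.229,"z":-4.245,"ry":-0.012},
{"x":0.418,"y":-0.229,"z":-4.250,"ry":-0.012},
{"x":0.366,"y":-0.230,"z":-4.255,"ry":-0.012},
{"x":0.314,"y":-0.231,"z":-4.259,"ry":-0.012},
{"x":0.261,"y":-0.231,"z":-4.263,"ry":-0.012},
{"x":0.209,"y":-0.232,"z":-4.266,"ry":-0.012},
{"x":0.156,"y":-0.232,"z":-4.268,"ry":-0.012},
{"x":0.104,"y":-0.233,"z":-4.269,"ry":-0.012}
```

View pics/w5.png

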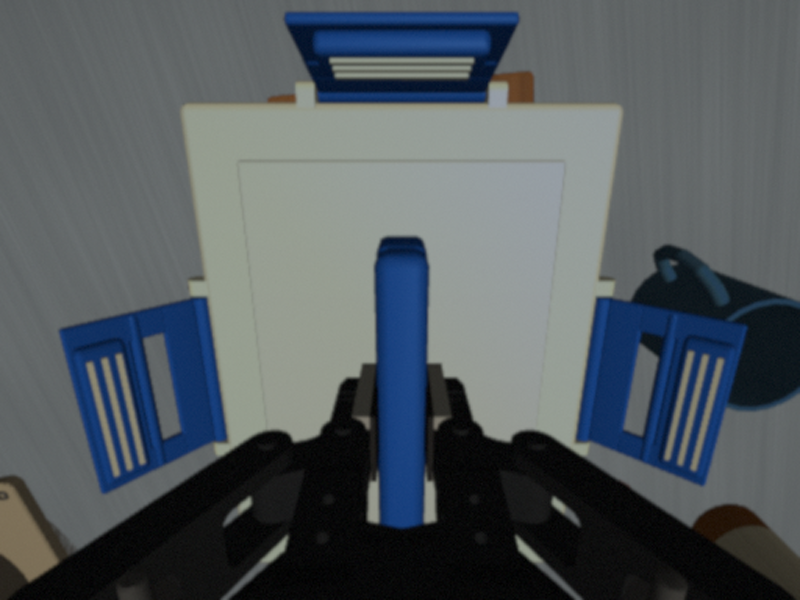

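```bash
cat > inhand.py <<'E'
from boxm import *
def inhand(c,ypl=10.0,TL=(183,105),TR=(622,105),BL=(203,270),BR=(600,270)):
    """far corners of the held lid in tool frame, plane tool y=ypl"""
    im=c["image"].astype(np.float32); g=im.min(2) 
    s=.64; TL,TR,BL,BR=[np.array(x)*s for x in (TL,TR,BL,BR)]
    def edge(a,b,inn,ts):
        out=[]
        for t in ts:
            p=a+(b-a)*t; d=np.arange(7,-6,-.25); u=p[0]+inn[0]*d; v=p[1]+inn[1]*d
            val=cv2.remap(g,u.astype(np.float32)[None],v.astype(np.float32)[None],cv2.INTER_LINEAR)[0]
            lvl=(np.median(val[:8])+np.median(val[-8:]))/2
            for i in range(len(val)-1):
                if val[i]>=lvl>val[i+1]:
                    f=(val[i]-lvl)/(val[i]-val[i+1]); out.append((u[i]+f*(u[i+1]-u[i]),v[i]+f*(v[i+1]-v[i]))); break
        return robust(out)
    T=edge(TL,TR,(0,1),np.r_[np.linspace(.08,.22,10),np.linspace(.78,.92,10)])
    L=edge(TL,BL,(1,0),np.linspace(.1,.9,20)); Rr=edge(TR,BR,(-1,0),np.linspace(.1,.9,20))
    Tm=c["T_tool_cam"]; K=c["mtx"]
    def tl(u,v):
        d=Tm[:3,:3]@np.array([(u-K[0,2])/K[0,0],-(v-K[1,2])/K[1,1],-1]); return Tm[:3,3]+d*(ypl-Tm[1,3])/d[1]
    A=tl(*inter(T,L)); B=tl(*inter(T,Rr)); 
    dl=lambda l:tl(l[2]+40*l[0]*np.sign(l[1]),l[3]+40*abs(l[1]))-tl(l[2],l[3])
    eL,eR=dl(L),dl(Rr)
    print("corners",A.round(2),B.round(2),"width %.2f"%np.linalg.norm(B-A),"mid",((A+B)/2).round(2),"rot(rz/rx) far edge %.2f deg"%np.degrees(np.arctan2((B-A)[2],(B-A)[0])),
      "sides %.2f %.2f"%tuple(np.degrees(np.arctan2(e[0],e[2])) if e[2]>0 else np.degrees(np.arctan2(-e[0],-e[2])) for e in (eL,eR)))
    return A,B
E
python3 - <<'E'
from inhand import *
c=pickle.load(open("w5.pkl","rb"))
for y in (8,10,12): inhand(c,y)
E
```

```text
corners [-70.86   8.    96.37] [70.24  8.   96.32] width 141.10 mid [-0.31  8.   96.35] rot(rz/rx) far edge -0.02 deg sides 0.06 -0.05
corners [-71.79  10.    96.58] [71.17 10.   96.53] width 142.96 mid [-0.31 10.   96.55] rot(rz/rx) far edge -0.02 deg sides 0.06 -0.05
corners [-72.72  12.    96.79] [72.11 12.   96.73] width 144.82 mid [-0.31 12.   96.76] rot(rz/rx) far edge -0.02 deg sides 0.06 -0.05
```

```bash
python3 - <<'E'
from h import *
st(); plan([493.4,-226.4,190],-4.62,10)
E
```

```text
t5.55 p [522.2 241.7 204.3] yaw-12.37 ydir [-0.0026 -0.0013 -1.    ] F [ 0.  -0.2 -5.8] gap14.7 q7 -0.91
{"x":0.722,"y":0.150,"z":-4.633,"ry":-0.014},
{"x":0.659,"y":0.149,"z":-4.643,"ry":-0.014},
{"x":0.596,"y":0.149,"z":-4.651,"ry":-0.014},
{"x":0.533,"y":0.148,"z":-4.659,"ry":-0.014},
{"x":0.470,"y":0.147,"z":-4.666,"ry":-0.014},
{"x":0.407,"y":0.147,"z":-4.672,"ry":-0.014},
{"x":0.344,"y":0.146,"z":-4.677,"ry":-0.014},
{"x":0.280,"y":0.145,"z":-4.681,"ry":-0.014},
{"x":0.217,"y":0.144,"z":-4.684,"ry":-0.014},
{"x":0.153,"y":0.144,"z":-4.687,"ry":-0.014}
```

>>> apply_moves(commands=[{"x": 0.36,"y": 0.07,"z": -2.32,"rx": 0,"ry": -0.007,"rz": 0},{"x": 0.35,"y": 0.07,"z": -2.32,"rx": 0,"ry": -0.007,"rz": 0},{"x": 0.66,"y": 0.15,"z": -4.64,"rx": 0,"ry": -0.014,"rz": 0},{"x": 0.6,"y": 0.15,"z": -4.65,"rx": 0,"ry": -0.014,"rz": 0},{"x": 0.53,"y": 0.15,"z": -4.66,"rx": 0,"ry": -0.014,"rz": 0},{"x": 0.47,"y": 0.15,"z": -4.67,"rx": 0,"ry": -0.014,"rz": 0},{"x": 0.41,"y": 0.15,"z": -4.67,"rx": 0,"ry": -0.014,"rz": 0},{"x": 0.34,"y": 0.15,"z": -4.68,"rx": 0,"ry": -0.014,"rz": 0},{"x": 0.28,"y": 0.15,"z": -4.68,"rx": 0,"ry": -0.014,"rz": 0},{"x": 0.22,"y": 0.15,"z": -4.68,"rx": 0,"ry": -0.014,"rz": 0},{"x": 0.08,"y": 0.07,"z": -2.34,"rx": 0,"ry": -0.007,"rz": 0},{"x": 0.08,"y": 0.07,"z": -2.34,"rx": 0,"ry": -0.007,"rz": 0}])

```text
t: 6.75
tcp_pos: [494.0, -227.3, 189.2]
eef_rot: [0.707, -0.706, 0.028, -0.026]
ft_force: [0.9, 0.4, -4.5]
finger_gap: 14.7
```

>>> apply_moves(commands=[{"x": 0,"y": 0,"z": 0,"rx": 0,"ry": 0,"rz": 0},{"x": 0,"y": 0,"z": 0,"rx": 0,"ry": 0,"rz": 0},{"x": 0,"y": 0,"z": 0,"rx": 0,"ry": 0,"rz": 0},{"x": 0,"y": 0,"z": 0,"rx": 0,"ry": 0,"rz": 0}])

```text
t: 7.15
tcp_pos: [495.6, -224.6, 191.1]
eef_rot: [0.707, -0.706, 0.026, -0.026]
ft_force: [0.1, 0.8, -4.1]
finger_gap: 14.8
```

```bash
python3 - <<'E'
from inhand import *
st(); c=cam("wrist"); st(); inhand(c,12); s=cam("side"); st(); k=cam("scene"); st()
plan([493.4,-226.4,125],-4.62,1)
cv2.imwrite("pics/w6.png",cv2.resize(c["image"][:,:,::-1],(800,600),interpolation=cv2.INTER_CUBIC))
a=cv2.resize(s["image"][190:280,195:290],None,fx=6,fy=6,interpolation=cv2.INTER_CUBIC)
cv2.imwrite("pics/s6.png",a[:,:,::-1])
E
```

```text
t7.15 p [ 495.6 -224.6  191.1] yaw-4.26 ydir [-5.e-04  4.e-04 -1.e+00] F [ 0.1  0.8 -4.1] gap14.8 q7 0.17
t7.20 p [ 495.6 -224.8  191.3] yaw-4.27 ydir [-2.e-04  2.e-04 -1.e+00] F [-0.3 -0.2 -4. ] gap14.8 q7 0.17
corners [-72.7   12.    96.96] [72.3  12.   96.94] width 145.00 mid [-0.2  12.   96.95] rot(rz/rx) far edge -0.01 deg sides 0.01 0.13
t7.25 p [ 495.6 -225.   191.5] yaw-4.28 ydir [-0. -0. -1.] F [-0.2 -0.2 -4.3] gap15.0 q7 0.17
t7.30 p [ 495.6 -225.2  191.5] yaw-4.30 ydir [ 1.e-04 -1.e-04 -1.e+00] F [ 0.5  0.2 -4.4] gap15.1 q7 0.17
{"x":-0.212,"y":6.653,"z":-0.137,"ry":0.006}
```

View pics/w6.png

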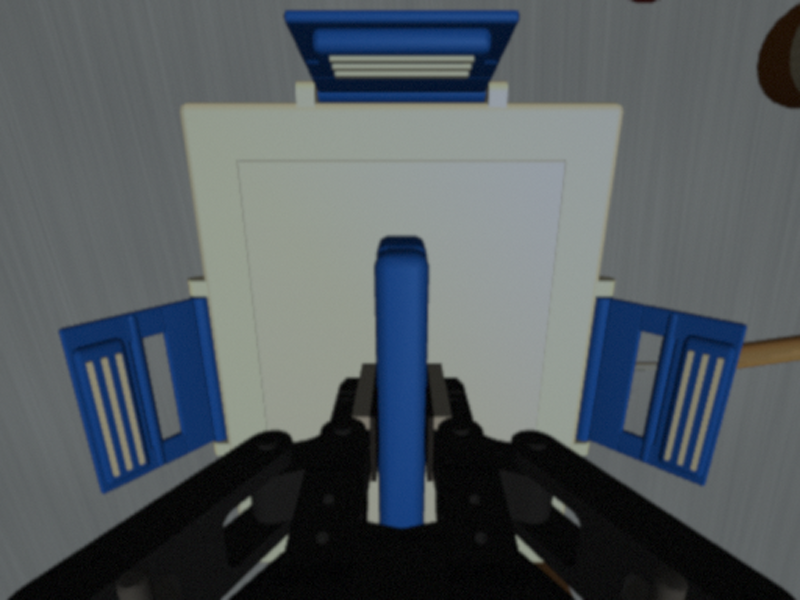

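View pics/s6.png

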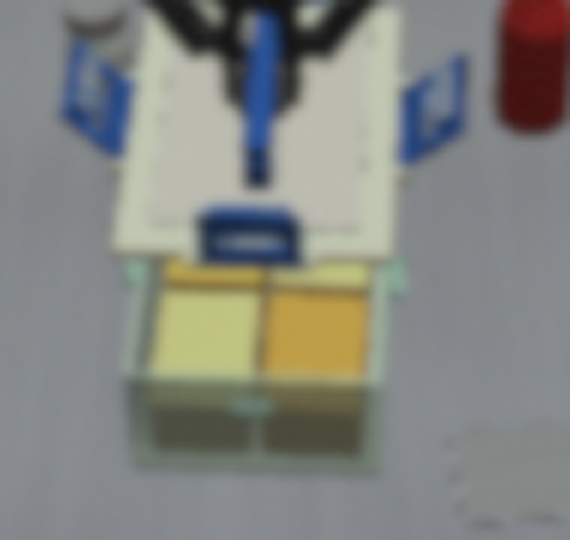

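>>> apply_moves(commands=[{"x": -0.1,"y": 1.5,"z": -0.07,"rx": 0,"ry": 0.003,"rz": 0},{"x": -0.1,"y": 2,"z": -0.06,"rx": 0,"ry": 0.003,"rz": 0},{"x": 0,"y": 1.5,"z": 0,"rx": 0,"ry": 0,"rz": 0},{"x": 0,"y": 1,"z": 0,"rx": 0,"ry": 0,"rz": 0},{"x": 0,"y": 0,"z": 0,"rx": 0,"ry": 0,"rz": 0},{"x": 0,"y": 0,"z": 0,"rx": 0,"ry": 0,"rz": 0},{"x": 0,"y": 0,"z": 0,"rx": 0,"ry": 0,"rz": 0},{"x": 0,"y": 0,"z": 0,"rx": 0,"ry": 0,"rz": 0},{"x": 0,"y": 0,"z": 0,"rx": 0,"ry": 0,"rz": 0}])

```text
t: 8.2
tcp_pos: [493.7, -227.1, 132.0]
eef_rot: [-0.706, 0.707, -0.029, 0.029]
ft_force: [0.3, -0.7, -4.4]
finger_gap: 14.9
```

```bash
python3 - <<'E'
from inhand import *
st(); s=cam("side"); st(); k=cam("scene"); st()
plan([493.3,-226.6,112],-4.62,1)
a=cv2.resize(s["image"][190:280,195:290],None,fx=6,fy=6,interpolation=cv2.INTER_CUBIC)
b=cv2.resize(k["image"][105:205,190:300],None,fx=5.4,fy=5.4,interpolation=cv2.INTER_CUBIC)
cv2.imwrite("pics/s7.png",a[:,:,::-1]);cv2.imwrite("pics/k7.png",b[:,:,::-1])
E
```

```text
t8.20 p [ 493.7 -227.1  132. ] yaw-4.70 ydir [ 8.e-04 -6.e-04 -1.e+00] F [ 0.3 -0.7 -4.4] gap14.9 q7 0.14
t8.25 p [ 493.6 -227.   131.9] yaw-4.70 ydir [ 6.e-04 -4.e-04 -1.e+00] F [ 0.7  0.5 -4.6] gap14.3 q7 0.14
t8.30 p [ 493.6 -227.   131.8] yaw-4.70 ydir [ 5.e-04 -4.e-04 -1.e+00] F [ 0.2 -0.5 -5. ] gap14.8 q7 0.14
{"x":-0.031,"y":1.982,"z":0.039,"ry":-0.001,"rz":0.001}
```

View pics/s7.png

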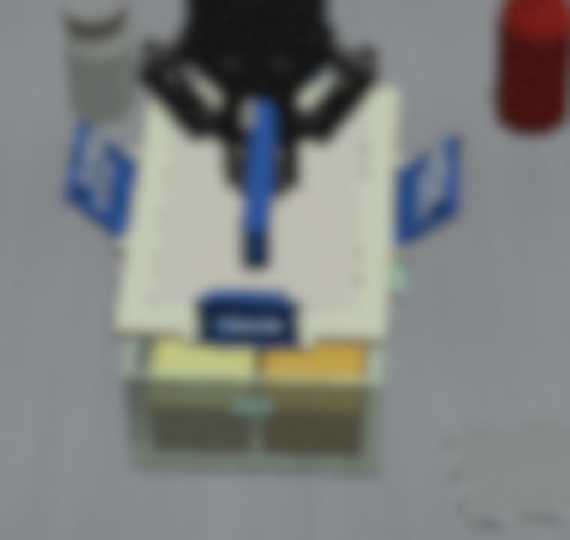

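View pics/k7.png

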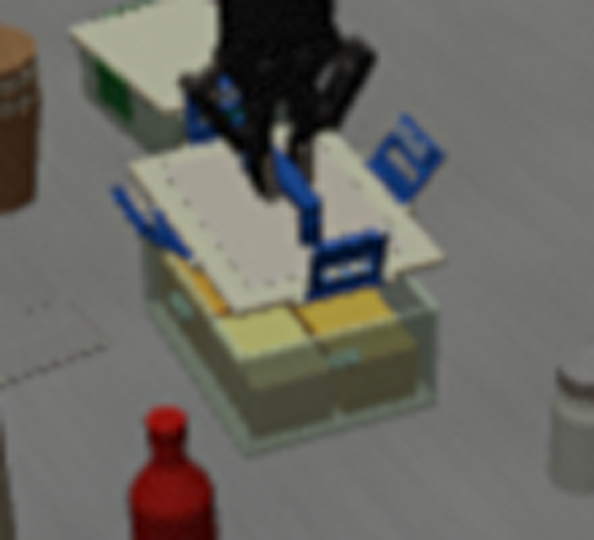

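Both views show the lid about 30 mm above the rim and aligned, so I'm lowering it.

>>> apply_moves(commands=[{"x": -0.03,"y": 0.8,"z": 0.04,"rx": 0,"ry": 0,"rz": 0},{"x": 0,"y": 0.7,"z": 0,"rx": 0,"ry": 0,"rz": 0},{"x": 0,"y": 0.5,"z": 0,"rx": 0,"ry": 0,"rz": 0},{"x": 0,"y": 0,"z": 0,"rx": 0,"ry": 0,"rz": 0},{"x": 0,"y": 0,"z": 0,"rx": 0,"ry": 0,"rz": 0},{"x": 0,"y": 0,"z": 0,"rx": 0,"ry": 0,"rz": 0},{"x": 0,"y": 0,"z": 0,"rx": 0,"ry": 0,"rz": 0}])

```text
t: 9.0
tcp_pos: [493.3, -226.6, 111.8]
eef_rot: [-0.706, 0.707, -0.029, 0.029]
ft_force: [-0.3, 0.2, -4.2]
finger_gap: 15.2
```

```bash
python3 - <<'E'
from h import *
st(); plan([493.3,-226.6,100],-4.62,1)
E
```

```text
t9.00 p [ 493.3 -226.6  111.8] yaw-4.70 ydir [ 5.e-04 -3.e-04 -1.e+00] F [-0.3  0.2 -4.2] gap15.2 q7 0.13
{"x":-0.002,"y":1.180,"z":-0.001,"ry":-0.001,"rz":0.001}
```

>>> apply_moves(commands=[{"x": 0,"y": 0.2,"z": 0,"rx": 0,"ry": -0.001,"rz": 0},{"x": 0,"y": 0.2,"z": 0,"rx": 0,"ry": 0,"rz": 0},{"x": 0,"y": 0.2,"z": 0,"rx": 0,"ry": 0,"rz": 0},{"x": 0,"y": 0.2,"z": 0,"rx": 0,"ry": 0,"rz": 0},{"x": 0,"y": 0,"z": 0,"rx": 0,"ry": 0,"rz": 0},{"x": 0,"y": 0,"z": 0,"rx": 0,"ry": 0,"rz": 0}])

```text
t: 9.6
tcp_pos: [493.1, -226.5, 103.5]
eef_rot: [-0.707, 0.707, -0.029, 0.029]
ft_force: [-0.2, 0.8, -5.4]
finger_gap: 14.8
```

>>> apply_moves(commands=[{"x": 0,"y": 0.15,"z": 0,"rx": 0,"ry": 0,"rz": 0},{"x": 0,"y": 0.1,"z": 0,"rx": 0,"ry": 0,"rz": 0},{"x": 0,"y": 0.1,"z": 0,"rx": 0,"ry": 0,"rz": 0},{"x": 0,"y": 0,"z": 0,"rx": 0,"ry": 0,"rz": 0},{"x": 0,"y": 0,"z": 0,"rx": 0,"ry": 0,"rz": 0}])

```text
t: 10.1
tcp_pos: [493.1, -226.5, 100.0]
eef_rot: [-0.707, 0.707, -0.029, 0.029]
ft_force: [0.3, 0.2, -4.3]
finger_gap: 14.9
```

>>> apply_moves(commands=[{"x": 0,"y": 0.1,"z": 0,"rx": 0,"ry": 0,"rz": 0},{"x": 0,"y": 0.1,"z": 0,"rx": 0,"ry": 0,"rz": 0},{"x": 0,"y": 0,"z": 0,"rx": 0,"ry": 0,"rz": 0}])

```text
t: 10.4
tcp_pos: [493.2, -226.5, 98.0]
eef_rot: [-0.706, 0.707, -0.029, 0.029]
ft_force: [0.0, -0.2, -3.9]
finger_gap: 15.1
```

>>> apply_moves(commands=[{"x": 0,"y": 0.1,"z": 0,"rx": 0,"ry": 0,"rz": 0},{"x": 0,"y": 0.05,"z": 0,"rx": 0,"ry": 0,"rz": 0},{"x": 0,"y": 0,"z": 0,"rx": 0,"ry": 0,"rz": 0}])

```text
t: 10.7
tcp_pos: [493.2, -226.6, 98.0]
eef_rot: [-0.706, 0.707, -0.029, 0.029]
ft_force: [-7.2, 3.6, 12.4]
finger_gap: 14.8
```

```bash
python3 - <<'E'
from inhand import *
st(); s=cam("side"); k=cam("scene"); st()
a=cv2.resize(s["image"][190:280,195:290],None,fx=6,fy=6,interpolation=cv2.INTER_CUBIC)
b=cv2.resize(k["image"][105:205,190:300],None,fx=5.4,fy=5.4,interpolation=cv2.INTER_CUBIC)
cv2.imwrite("pics/s8.png",a[:,:,::-1]);cv2.imwrite("pics/k8.png",b[:,:,::-1])
E
```

```text
t10.70 p [ 493.2 -226.6   98. ] yaw-4.64 ydir [ 0.e+00 -9.e-04 -1.e+00] F [-7.2  3.6 12.4] gap14.8 q7 0.12
t10.80 p [ 493.2 -226.5   98. ] yaw-4.64 ydir [ 1.e-04 -8.e-04 -1.e+00] F [-7.3  2.9 11.9] gap15.2 q7 0.12
```

View pics/s8.png

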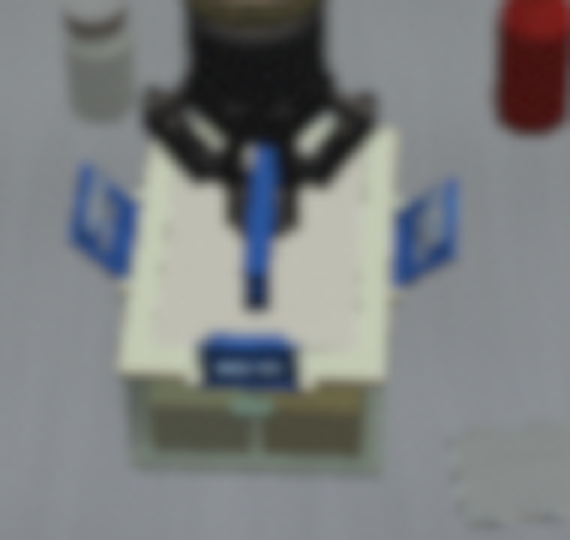

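View pics/k8.png

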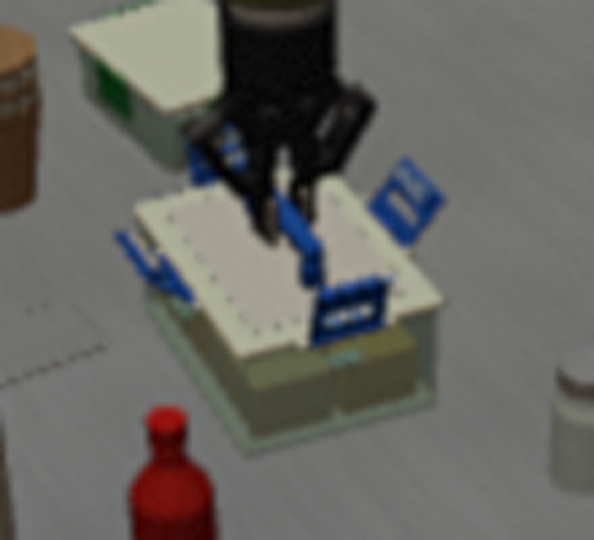

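Contact came at TCP z = 98, which is the same 18 mm offset as at the grasp, so the plate is on the rim. In both views it covers the box squarely. Releasing and rising.

>>> apply_moves(commands=[{"x": 0,"y": -0.1,"z": 0,"rx": 0,"ry": 0,"rz": 0},{"x": 0,"y": 0,"z": 0,"rx": 0,"ry": 0,"rz": 0},{"x": 0,"y": 0,"z": 0,"rx": 0,"ry": 0,"rz": 0},{"x": 0,"y": -1,"z": 0,"rx": 0,"ry": 0,"rz": 0},{"x": 0,"y": -2,"z": 0,"rx": 0,"ry": 0,"rz": 0},{"x": 0,"y": -4,"z": -1,"rx": 0,"ry": 0,"rz": 0},{"x": 0,"y": -4,"z": -2,"rx": 0,"ry": 0,"rz": 0},{"x": 0,"y": -4,"z": -2,"rx": 0,"ry": 0,"rz": 0},{"x": 0,"y": -3,"z": 0,"rx": 0,"ry": 0,"rz": 0},{"x": 0,"y": 0,"z": 0,"rx": 0,"ry": 0,"rz": 0},{"x": 0,"y": 0,"z": 0,"rx": 0,"ry": 0,"rz": 0},{"x": 0,"y": 0,"z": 0,"rx": 0,"ry": 0,"rz": 0}], hand=0.5)

```text
t: 12.0
tcp_pos: [488.7, -275.9, 276.7]
eef_rot: [0.707, -0.706, 0.029, -0.028]
ft_force: [0.0, -0.0, 0.2]
finger_gap: 42.7
```

```bash
python3 - <<'E'
from h import *
import pickle
st(); c=cam("wrist"); pickle.dump(c,open("w9.pkl","wb")); st()
cv2.imwrite("pics/w9.png",cv2.resize(c["image"][:,:,::-1],(800,600),interpolation=cv2.INTER_CUBIC))
E
```

```text
t12.00 p [ 488.7 -275.9  276.7] yaw-4.61 ydir [-1.2e-03  7.0e-04 -1.0e+00] F [ 0.  -0.   0.2] gap42.7 q7 0.27
t12.05 p [ 488.6 -275.9  276.4] yaw-4.61 ydir [-1.6e-03  9.0e-04 -1.0e+00] F [ 0.1 -0.1 -0. ] gap42.7 q7 0.27
```

View pics/w9.png

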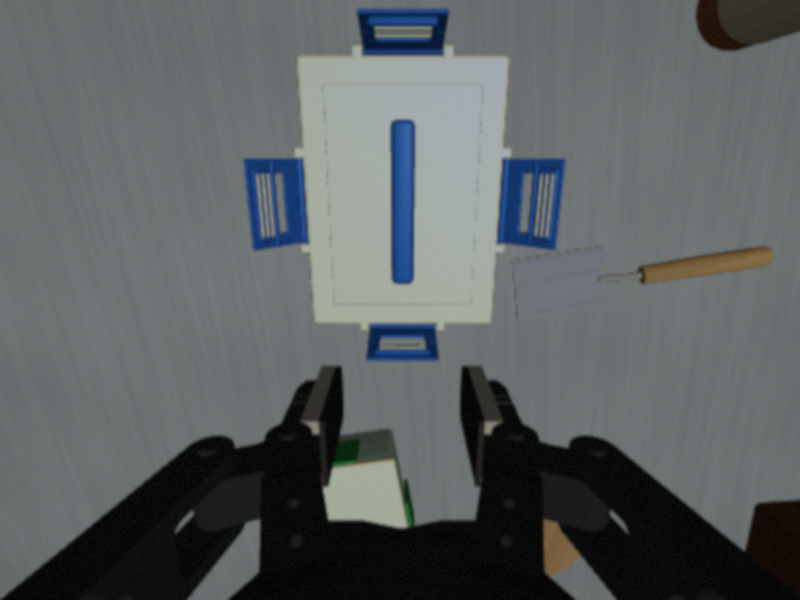

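```bash
cat > clips.py <<'E'
from lidm import *
def frame(ctr,yaw): 
    y=np.radians(yaw); return np.array([np.cos(y),np.sin(y),0]),np.array([-np.sin(y),np.cos(y),0])
def clip_angles(c,ctr,yaw,z0,ends):
    """ends: name->(u,v) pixel (800 scale) of middle of clip's free edge"""
    ex,ey=frame(ctr,yaw); o=np.array([ctr[0],ctr[1],z0])
    H={"back":(ex,76),"front":(-ex,76),"left":(ey,101),"right":(-ey,101)}
    th=np.linspace(0,3.3,331)
    for n,(u,v) in ends.items():
        d,r=H[n]; h=o+d*r+np.array([0,0,4]); P=h+44*(np.sin(th)[:,None]*d+np.cos(th)[:,None]*np.array([0,0,1]))
        q=proj(c,P)/.64; h2=proj(c,h)[0]/.64; al=q[-1]-q[0]
        e=np.hypot(*(q-np.array([u,v])).T); k=e.argmin(); print(n,"theta %.2f"%th[k],"err px %.1f"%e[k],"hinge px",h2.round(0),"end",P[k].round(0))
E
python3 - <<'E'
from clips import *
c=pickle.load(open("w9.pkl","rb")); C=np.array([(299,57),(508,57),(492,322),(315,322)])*.64
P=lid(c,C,88); ctr=P.mean(0)
clip_angles(c,ctr,-4.62,80,{"left":(403,11),"right":(403,358),"back":(562,204),"front":(249,204)})
E
```

```text
px [[190.10000610351562, 36.0], [325.20001220703125, 35.79999923706055], [313.20001220703125, 206.10000610351562], [201.39999389648438, 206.1999969482422]]
lid centre [ 492.95 -226.77   88.  ] sides [143.4, 193.4, 142.9, 193.5] yaw [-4.51, -4.48, -4.57, -4.73]
left theta 0.27 err px 0.5 hinge px [402.  50.] end [ 502. -114.  126.]
right theta 0.21 err px 0.9 hinge px [402. 325.] end [ 484. -337.  127.]
back theta 0.97 err px 0.4 hinge px [503. 201.] end [ 605. -236.  109.]
front theta 0.73 err px 1.3 hinge px [302. 201.] end [ 388. -218.  117.]
```

The lid measures (493.0, −226.8) at yaw −4.6°, so it's home on the box. Clip angles are left 0.27, right 0.21, back 0.97 and front 0.73. For each clip I'll use shut fingers tilted slightly so the tip leads inward: push out, then down, then in. Right clip first.

```bash
cat > clip.py <<'E'
from h import *
O=np.array([492.97,-226.8]); YAW=np.radians(-4.6)
ex=np.array([np.cos(YAW),np.sin(YAW),0]); ey=np.array([-np.sin(YAW),np.cos(YAW),0]); Z=np.array([0,0,1.])
H={"back":(ex,76),"front":(-ex,76),"left":(ey,101),"right":(-ey,101)}
# tool x for each clip (parallel to its edge)
def ori(name,tilt,flip=1):
    d=H[name][0]; y=-Z*np.cos(tilt)-d*np.sin(tilt)
    x=ex if name in("left","right") else -ey   # yaw -4.6 / -94.6
    x=x*flip; return np.column_stack([x,y,np.cross(x,y)])
def pt(name,o,z,along=0):
    d,r=H[name]; a=np.cross(Z,d); p=np.array([*O,0])+d*(r+o)+a*along; p[2]=z; return p
def loc(name,s=None):
    s=s or sense(); d,r=H[name]; p=s["tcp_pos"]-np.array([*O,0]); print(name,"o=%.1f z=%.1f along=%.1f"%(p@d-r,p[2],p@np.cross(Z,d)))
def go(p0,A0,p1,A1,n):
    rv=R.from_matrix(A0.T@A1).as_rotvec(); step=R.from_rotvec(rv/n).as_matrix(); A=A0.copy()
    for i in range(n):
        d=A.T@((p1-p0)/n)/10
        print('{'+', '.join(f'"{k}": {v:.3g}' for k,v in zip(["x","y","z","rx","ry","rz"],[*d.round(2),*(rv/n).round(3)]))+'}, ')
        A=A@step
def seq(name,pts,tilt=.2,ns=None):
    s=st(); loc(name,s); A0=Rq(s["eef_rot"]); p0=s["tcp_pos"]; A1=ori(name,tilt)
    for (q,n) in zip(pts,ns):
        p1=pt(name,*q); print("->",q); go(p0,A0,p1,A1,n); p0=p1; A0=A1
E
python3 - <<'E'
from clip import *
seq("right",[(-22,150),(-22,104),(37,104),(37,44)],ns=[4,2,4,3])
E
```

```text
t12.05 p [ 488.6 -275.9  276.4] yaw-4.61 ydir [-1.6e-03  9.0e-04 -1.0e+00] F [ 0.1 -0.1 -0. ] gap42.7 q7 0.27
right o=-51.7 z=276.4 along=-0.4
-> (-22, 150)
{"x": 0.01, "y": 3.16, "z": -0.75, "rx": 0.05, "ry": -0, "rz": -0}, 
{"x": 0.01, "y": 3.12, "z": -0.9, "rx": 0.05, "ry": -0, "rz": -0}, 
{"x": 0.01, "y": 3.07, "z": -1.06, "rx": 0.05, "ry": -0, "rz": -0}, 
{"x": 0.01, "y": 3.01, "z": -1.21, "rx": 0.05, "ry": -0, "rz": -0}, 
-> (-22, 104)
{"x": 0, "y": 2.25, "z": -0.46, "rx": 0, "ry": 0, "rz": 0}, 
{"x": 0, "y": 2.25, "z": -0.46, "rx": 0, "ry": 0, "rz": 0}, 
-> (37, 104)
{"x": 0, "y": -0.29, "z": -1.45, "rx": 0, "ry": 0, "rz": 0}, 
{"x": 0, "y": -0.29, "z": -1.45, "rx": 0, "ry": 0, "rz": 0}, 
{"x": 0, "y": -0.29, "z": -1.45, "rx": 0, "ry": 0, "rz": 0}, 
{"x": 0, "y": -0.29, "z": -1.45, "rx": 0, "ry": 0, "rz": 0}, 
-> (37, 44)
{"x": 0, "y": 1.96, "z": -0.4, "rx": 0, "ry": 0, "rz": 0}, 
{"x": 0, "y": 1.96, "z": -0.4, "rx": 0, "ry": 0, "rz": 0}, 
{"x": 0, "y": 1.96, "z": -0.4, "rx": 0, "ry": 0, "rz": 0},
```

>>> apply_moves(commands=[{"x": 0,"y": 3.16,"z": -0.75,"rx": 0.05,"ry": 0,"rz": 0},{"x": 0,"y": 3.12,"z": -0.9,"rx": 0.05,"ry": 0,"rz": 0},{"x": 0,"y": 3.07,"z": -1.06,"rx": 0.05,"ry": 0,"rz": 0},{"x": 0,"y": 3.01,"z": -1.21,"rx": 0.05,"ry": 0,"rz": 0},{"x": 0,"y": 0,"z": 0,"rx": 0,"ry": 0,"rz": 0},{"x": 0,"y": 0,"z": 0,"rx": 0,"ry": 0,"rz": 0},{"x": 0,"y": 0,"z": 0,"rx": 0,"ry": 0,"rz": 0}], hand=0, squeeze=20)

```text
t: 12.75
tcp_pos: [487.9, -305.2, 153.0]
eef_rot: [0.773, -0.633, 0.024, -0.031]
ft_force: [1.3, 0.2, 0.9]
finger_gap: -0.0
```

```bash
python3 - <<'E'
from clip import *
seq("right",[(-22,104),(37,104),(37,44)],ns=[3,5,4])
c=cam("wrist"); cv2.imwrite("pics/w10.png",cv2.resize(c["image"][:,:,::-1],(800,600),interpolation=cv2.INTER_CUBIC))
E
```

```text
t12.75 p [ 487.9 -305.2  153. ] yaw-4.54 ydir [ 0.0177  0.1963 -0.9804] F [1.3 0.2 0.9] gap-0.0 q7 0.43
right o=-22.4 z=153.0 along=1.2
-> (-22, 104)
{"x": -0.04, "y": 1.6, "z": -0.34, "rx": 0.001, "ry": 0, "rz": 0.001}, 
{"x": -0.04, "y": 1.6, "z": -0.34, "rx": 0.001, "ry": 0, "rz": 0.001}, 
{"x": -0.04, "y": 1.6, "z": -0.34, "rx": 0.001, "ry": 0, "rz": 0.001}, 
-> (37, 104)
{"x": 0, "y": -0.23, "z": -1.16, "rx": 0, "ry": 0, "rz": 0}, 
{"x": 0, "y": -0.23, "z": -1.16, "rx": 0, "ry": 0, "rz": 0}, 
{"x": 0, "y": -0.23, "z": -1.16, "rx": 0, "ry": 0, "rz": 0}, 
{"x": 0, "y": -0.23, "z": -1.16, "rx": 0, "ry": 0, "rz": 0}, 
{"x": 0, "y": -0.23, "z": -1.16, "rx": 0, "ry": 0, "rz": 0}, 
-> (37, 44)
{"x": 0, "y": 1.47, "z": -0.3, "rx": 0, "ry": 0, "rz": 0}, 
{"x": 0, "y": 1.47, "z": -0.3, "rx": 0, "ry": 0, "rz": 0}, 
{"x": 0, "y": 1.47, "z": -0.3, "rx": 0, "ry": 0, "rz": 0}, 
{"x": 0, "y": 1.47, "z": -0.3, "rx": 0, "ry": 0, "rz": 0},
```

View pics/w10.png

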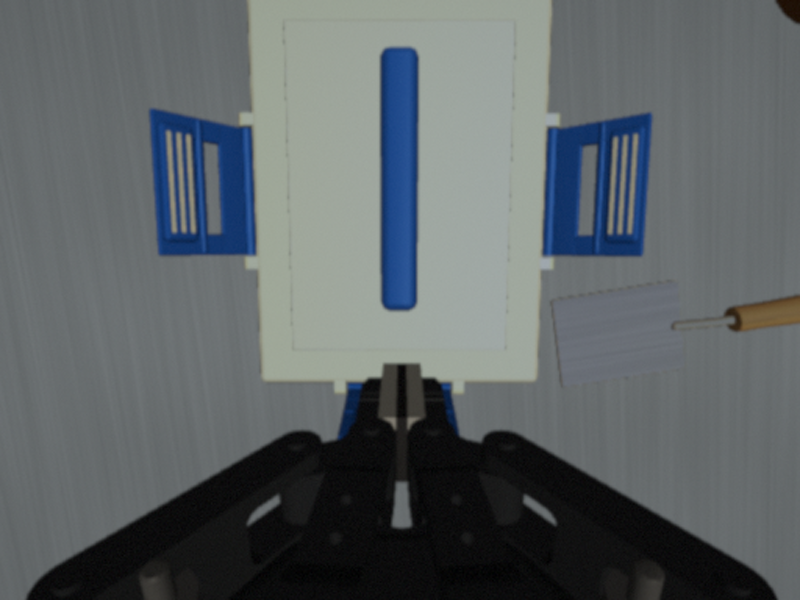

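The shut fingers are centred on the right clip, with tips at (402,370). Next, lower and push outward.

>>> apply_moves(commands=[{"x": -0.1,"y": 1.6,"z": -0.34,"rx": 0,"ry": 0,"rz": 0},{"x": 0,"y": 1.6,"z": -0.34,"rx": 0,"ry": 0,"rz": 0},{"x": 0,"y": 1.6,"z": -0.34,"rx": 0,"ry": 0,"rz": 0},{"x": 0,"y": 0,"z": 0,"rx": 0,"ry": 0,"rz": 0},{"x": 0,"y": -0.23,"z": -1.16,"rx": 0,"ry": 0,"rz": 0},{"x": 0,"y": -0.23,"z": -1.16,"rx": 0,"ry": 0,"rz": 0},{"x": 0,"y": -0.23,"z": -1.16,"rx": 0,"ry": 0,"rz": 0},{"x": 0,"y": -0.23,"z": -1.16,"rx": 0,"ry": 0,"rz": 0},{"x": 0,"y": -0.23,"z": -1.16,"rx": 0,"ry": 0,"rz": 0},{"x": 0,"y": 0,"z": 0,"rx": 0,"ry": 0,"rz": 0},{"x": 0,"y": 0,"z": 0,"rx": 0,"ry": 0,"rz": 0}])

```text
t: 13.9
tcp_pos: [480.8, -365.8, 101.8]
eef_rot: [0.774, -0.632, 0.026, -0.032]
ft_force: [0.4, -0.1, -0.4]
finger_gap: -0.2
```

```bash
python3 - <<'E'
from clip import *
seq("right",[(37,44),(13,44)],ns=[4,4])
c=cam("wrist"); s=cam("side")
cv2.imwrite("pics/w11.png",cv2.resize(c["image"][:,:,::-1],(800,600),interpolation=cv2.INTER_CUBIC))
cv2.imwrite("pics/s11.png",cv2.resize(s["image"][190:290,185:300],None,fx=6,fy=6,interpolation=cv2.INTER_CUBIC)[:,:,::-1])
E
```

```text
t13.90 p [ 480.8 -365.8  101.8] yaw-4.68 ydir [ 0.0163  0.198  -0.9801] F [ 0.4 -0.1 -0.4] gap-0.2 q7 0.50
right o=38.5 z=101.8 along=-1.0
-> (37, 44)
{"x": 0.03, "y": 1.42, "z": -0.25, "rx": -0, "ry": -0, "rz": 0}, 
{"x": 0.03, "y": 1.42, "z": -0.25, "rx": -0, "ry": -0, "rz": 0}, 
{"x": 0.03, "y": 1.42, "z": -0.25, "rx": -0, "ry": -0, "rz": 0}, 
{"x": 0.03, "y": 1.42, "z": -0.25, "rx": -0, "ry": -0, "rz": 0}, 
-> (13, 44)
{"x": 0, "y": 0.12, "z": 0.59, "rx": 0, "ry": 0, "rz": 0}, 
{"x": 0, "y": 0.12, "z": 0.59, "rx": 0, "ry": 0, "rz": 0}, 
{"x": 0, "y": 0.12, "z": 0.59, "rx": 0, "ry": 0, "rz": 0}, 
{"x": 0, "y": 0.12, "z": 0.59, "rx": 0, "ry": 0, "rz": 0},
```

View pics/s11.png

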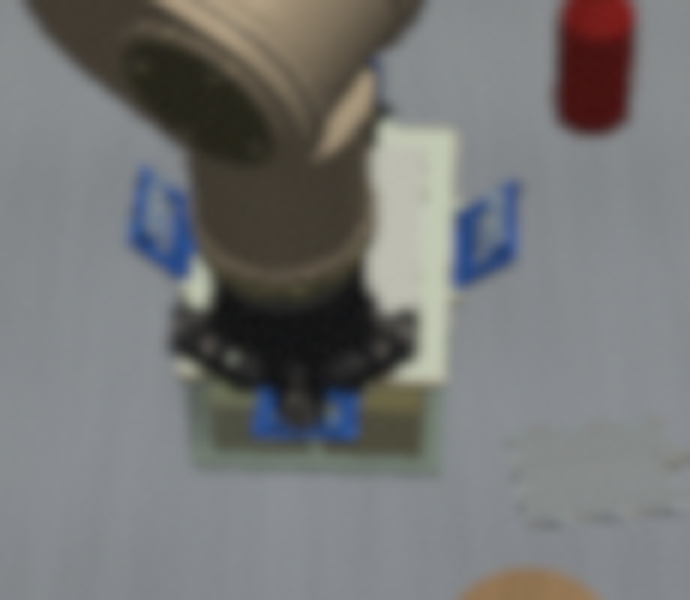

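View pics/w11.png

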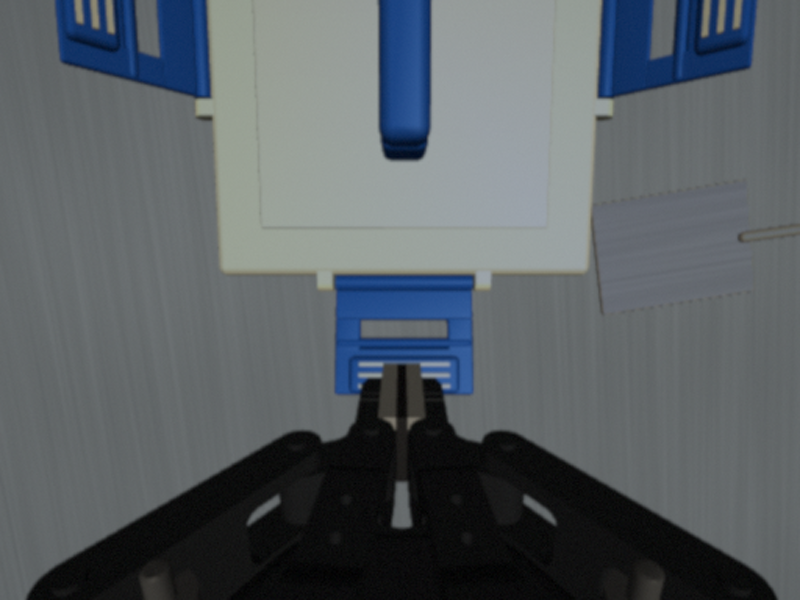

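The right clip now sticks straight out, with the tip over its pad at (402,370). Following the arc down.

```bash
python3 - <<'E'
from clip import *
seq("right",[(36,75),(30,50),(22,43),(18,43)],ns=[2,2,1,1])
E
```

```text
t14.00 p [ 481.1 -364.9  101.9] yaw-4.60 ydir [ 0.0162  0.1982 -0.98  ] F [ 0.2 -0.6  0.3] gap0.2 q7 0.50
right o=37.6 z=101.9 along=-0.8
-> (36, 75)
{"x": 0.04, "y": 1.33, "z": -0.19, "rx": -0, "ry": -0, "rz": 0}, 
{"x": 0.04, "y": 1.33, "z": -0.19, "rx": -0, "ry": -0, "rz": 0}, 
-> (30, 50)
{"x": 0, "y": 1.28, "z": 0.05, "rx": 0, "ry": 0, "rz": 0}, 
{"x": 0, "y": 1.28, "z": 0.05, "rx": 0, "ry": 0, "rz": 0}, 
-> (22, 43)
{"x": 0, "y": 0.84, "z": 0.64, "rx": 0, "ry": 0, "rz": 0}, 
-> (18, 43)
{"x": -0, "y": 0.08, "z": 0.39, "rx": 0, "ry": 0, "rz": 0},
```

>>> apply_moves(commands=[{"x": 0.04,"y": 1.33,"z": -0.19,"rx": 0,"ry": 0,"rz": 0},{"x": 0.04,"y": 1.33,"z": -0.19,"rx": 0,"ry": 0,"rz": 0},{"x": 0,"y": 1.28,"z": 0.05,"rx": 0,"ry": 0,"rz": 0},{"x": 0,"y": 1.28,"z": 0.05,"rx": 0,"ry": 0,"rz": 0},{"x": 0,"y": 0.84,"z": 0.64,"rx": 0,"ry": 0,"rz": 0},{"x": 0,"y": 0.08,"z": 0.39,"rx": 0,"ry": 0,"rz": 0},{"x": 0,"y": 0,"z": 0,"rx": 0,"ry": 0,"rz": 0},{"x": 0,"y": 0,"z": 0,"rx": 0,"ry": 0,"rz": 0}])

```text
t: 14.8
tcp_pos: [483.6, -345.9, 43.7]
eef_rot: [0.773, -0.633, 0.025, -0.031]
ft_force: [0.5, -0.7, 0.7]
finger_gap: 0.3
```

```bash
python3 - <<'E'
from clip import *
s=st();loc("right",s); c=cam("wrist"); 
cv2.imwrite("pics/w12.png",cv2.resize(c["image"][:,:,::-1],(800,600),interpolation=cv2.INTER_CUBIC))
E
```

```text
t14.80 p [ 483.6 -345.9   43.7] yaw-4.62 ydir [ 0.0167  0.1976 -0.9801] F [ 0.5 -0.7  0.7] gap0.3 q7 0.48
right o=18.5 z=43.7 along=0.3
```

View pics/w12.png

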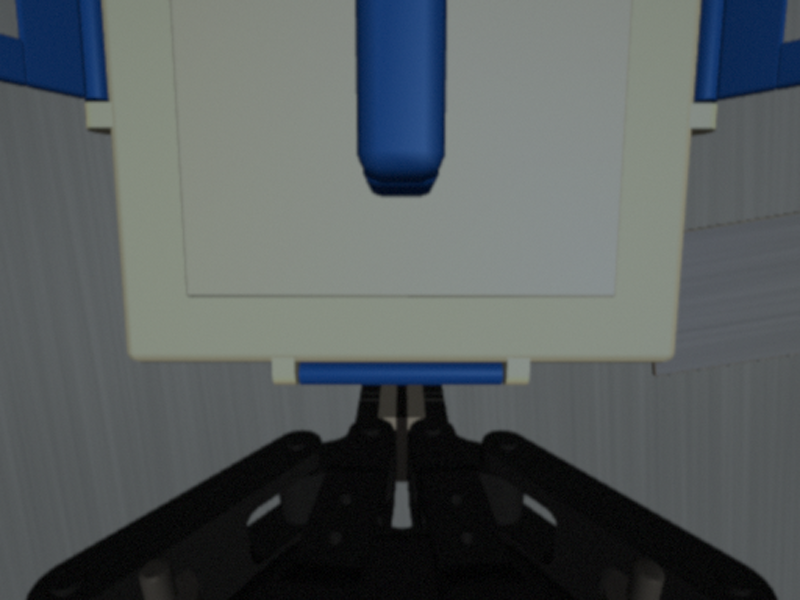

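>>> apply_moves(commands=[{"x": 0,"y": 0.04,"z": 0.2,"rx": 0,"ry": 0,"rz": 0},{"x": 0,"y": 0.04,"z": 0.2,"rx": 0,"ry": 0,"rz": 0},{"x": 0,"y": 0,"z": 0,"rx": 0,"ry": 0,"rz": 0}])

```text
t: 15.15
tcp_pos: [483.6, -342.2, 43.4]
eef_rot: [0.773, -0.633, 0.026, -0.031]
ft_force: [1.0, -1.0, 0.8]
finger_gap: -0.2
```

>>> apply_moves(commands=[{"x": 0,"y": 0.04,"z": 0.2,"rx": 0,"ry": 0,"rz": 0},{"x": 0,"y": 0,"z": 0,"rx": 0,"ry": 0,"rz": 0}])

```text
t: 15.35
tcp_pos: [483.6, -341.8, 43.5]
eef_rot: [0.773, -0.634, 0.026, -0.032]
ft_force: [0.3, -5.9, -0.1]
finger_gap: 0.0
```

>>> apply_moves(commands=[{"x": 0,"y": 0.03,"z": 0.15,"rx": 0,"ry": 0,"rz": 0},{"x": 0,"y": 0,"z": 0,"rx": 0,"ry": 0,"rz": 0}])

```text
t: 15.55
tcp_pos: [483.6, -341.7, 43.6]
eef_rot: [0.772, -0.634, 0.026, -0.033]
ft_force: [-0.4, -8.7, -1.3]
finger_gap: 0.4
```

Force rose to 8.7 N with the tip stopped, so the clip is probably home. I'll back off and look.

```bash
python3 - <<'E'
from clip import *
seq("right",[(45,46),(45,140)],ns=[1,3])
A0=ori("right",.2);go(pt("right",45,140),A0,pt("left",-22,170),ori("left",.2),6)
E
```

```text
t15.55 p [ 483.6 -341.7   43.6] yaw-4.79 ydir [ 0.0179  0.1932 -0.981 ] F [-0.4 -8.7 -1.3] gap0.4 q7 0.47
right o=14.3 z=43.6 along=-0.1
-> (45, 46)
{"x": 0.02, "y": -0.83, "z": -2.97, "rx": 0.005, "ry": -0.003, "rz": 0.002}, 
-> (45, 140)
{"x": 0, "y": -3.07, "z": 0.62, "rx": 0, "ry": 0, "rz": 0}, 
{"x": 0, "y": -3.07, "z": 0.62, "rx": 0, "ry": 0, "rz": 0}, 
{"x": 0, "y": -3.07, "z": 0.62, "rx": 0, "ry": 0, "rz": 0}, 
{"x": 0, "y": 0.25, "z": 3.77, "rx": -0.067, "ry": 0, "rz": -0}, 
{"x": 0, "y": 0, "z": 3.78, "rx": -0.067, "ry": 0, "rz": -0}, 
{"x": 0, "y": -0.25, "z": 3.77, "rx": -0.067, "ry": 0, "rz": -0}, 
{"x": 0, "y": -0.5, "z": 3.75, "rx": -0.067, "ry": 0, "rz": -0}, 
{"x": 0, "y": -0.75, "z": 3.71, "rx": -0.067, "ry": 0, "rz": -0}, 
{"x": 0, "y": -0.99, "z": 3.65, "rx": -0.067, "ry": 0, "rz": -0},
```

>>> apply_moves(commands=[{"x": 0,"y": -0.8,"z": -3.5,"rx": 0,"ry": 0,"rz": 0},{"x": 0,"y": -3.1,"z": 0.6,"rx": 0,"ry": 0,"rz": 0},{"x": 0,"y": -3.1,"z": 0.6,"rx": 0,"ry": 0,"rz": 0},{"x": 0,"y": -3.1,"z": 0.6,"rx": 0,"ry": 0,"rz": 0},{"x": 0,"y": 0.25,"z": 3.77,"rx": -0.067,"ry": 0,"rz": 0},{"x": 0,"y": 0,"z": 3.78,"rx": -0.067,"ry": 0,"rz": 0},{"x": 0,"y": -0.25,"z": 3.77,"rx": -0.067,"ry": 0,"rz": 0},{"x": 0,"y": -0.5,"z": 3.75,"rx": -0.067,"ry": 0,"rz": 0},{"x": 0,"y": -0.75,"z": 3.71,"rx": -0.067,"ry": 0,"rz": 0},{"x": 0,"y": -1,"z": 3.65,"rx": -0.067,"ry": 0,"rz": 0},{"x": 0,"y": 0,"z": 0,"rx": 0,"ry": 0,"rz": 0},{"x": 0,"y": 0,"z": 0,"rx": 0,"ry": 0,"rz": 0}])

```text
t: 16.75
tcp_pos: [499.4, -149.1, 168.9]
eef_rot: [-0.632, 0.774, -0.03, 0.025]
ft_force: [-0.2, -1.0, -0.0]
finger_gap: 0.3
```

```bash
python3 - <<'E'
from clip import *
seq("left",[(-22,104),(37,104)],ns=[3,5])
s=cam("side"); k=cam("scene")
cv2.imwrite("pics/s13.png",cv2.resize(s["image"][190:290,185:300],None,fx=6,fy=6,interpolation=cv2.INTER_CUBIC)[:,:,::-1])
cv2.imwrite("pics/k13.png",cv2.resize(k["image"][105:205,190:300],None,fx=5.4,fy=5.4,interpolation=cv2.INTER_CUBIC)[:,:,::-1])
E
```

```text
t16.75 p [ 499.4 -149.1  168.9] yaw-4.43 ydir [-0.0153 -0.2    -0.9797] F [-0.2 -1.  -0. ] gap0.3 q7 -0.18
left o=-23.1 z=168.9 along=-0.2
-> (-22, 104)
{"x": -0.01, "y": 2.11, "z": 0.47, "rx": 0.001, "ry": 0.001, "rz": 0}, 
{"x": -0.01, "y": 2.11, "z": 0.47, "rx": 0.001, "ry": 0.001, "rz": 0}, 
{"x": -0.01, "y": 2.11, "z": 0.47, "rx": 0.001, "ry": 0.001, "rz": 0}, 
-> (37, 104)
{"x": -0, "y": -0.23, "z": 1.16, "rx": 0, "ry": 0, "rz": 0}, 
{"x": -0, "y": -0.23, "z": 1.16, "rx": 0, "ry": 0, "rz": 0}, 
{"x": -0, "y": -0.23, "z": 1.16, "rx": 0, "ry": 0, "rz": 0}, 
{"x": -0, "y": -0.23, "z": 1.16, "rx": 0, "ry": 0, "rz": 0}, 
{"x": -0, "y": -0.23, "z": 1.16, "rx": 0, "ry": 0, "rz": 0},
```

View pics/s13.png

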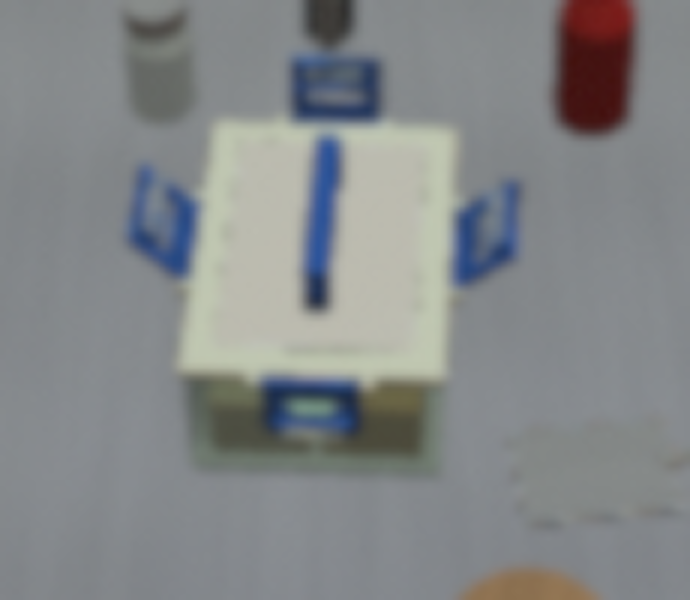

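View pics/k13.png

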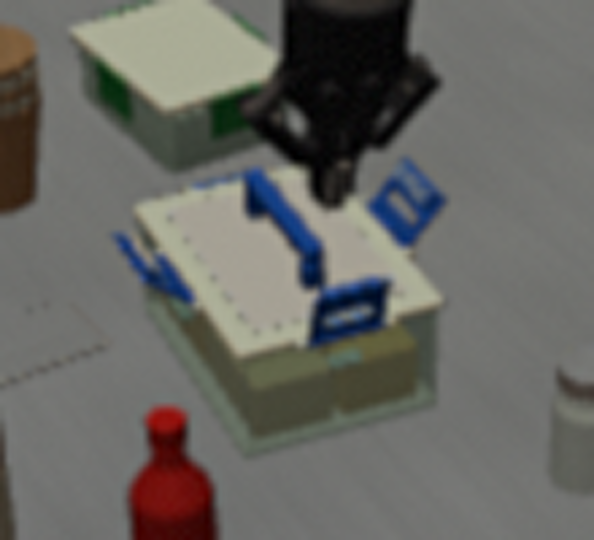

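The right clip hangs flat with the green tab showing through its slot at (312,405). The left clip gets the same treatment.

>>> apply_moves(commands=[{"x": 0,"y": 2.1,"z": 0.47,"rx": 0,"ry": 0,"rz": 0},{"x": 0,"y": 2.1,"z": 0.47,"rx": 0,"ry": 0,"rz": 0},{"x": 0,"y": 2.1,"z": 0.47,"rx": 0,"ry": 0,"rz": 0},{"x": 0,"y": 0,"z": 0,"rx": 0,"ry": 0,"rz": 0},{"x": 0,"y": -0.23,"z": 1.16,"rx": 0,"ry": 0,"rz": 0},{"x": 0,"y": -0.23,"z": 1.16,"rx": 0,"ry": 0,"rz": 0},{"x": 0,"y": -0.23,"z": 1.16,"rx": 0,"ry": 0,"rz": 0},{"x": 0,"y": -0.23,"z": 1.16,"rx": 0,"ry": 0,"rz": 0},{"x": 0,"y": -0.23,"z": 1.16,"rx": 0,"ry": 0,"rz": 0},{"x": 0,"y": 0,"z": 0,"rx": 0,"ry": 0,"rz": 0}])

```text
t: 17.85
tcp_pos: [504.5, -88.0, 104.1]
eef_rot: [-0.632, 0.774, -0.03, 0.025]
ft_force: [0.1, 0.0, -0.4]
finger_gap: 0.1
```

```bash
python3 - <<'E'
from clip import *
seq("left",[(36,75),(30,50),(22,43),(18,43)],ns=[2,2,1,1])
k=cam("scene")
cv2.imwrite("pics/k14.png",cv2.resize(k["image"][105:205,190:300],None,fx=5.4,fy=5.4,interpolation=cv2.INTER_CUBIC)[:,:,::-1])
E
```

```text
t17.85 p [504.5 -88.  104.1] yaw-4.45 ydir [-0.0148 -0.1992 -0.9798] F [ 0.1  0.  -0.4] gap0.1 q7 -0.37
left o=38.2 z=104.1 along=-0.3
-> (36, 75)
{"x": -0.02, "y": 1.45, "z": 0.18, "rx": 0.001, "ry": 0.001, "rz": 0.001}, 
{"x": -0.02, "y": 1.45, "z": 0.18, "rx": 0.001, "ry": 0.001, "rz": 0.001}, 
-> (30, 50)
{"x": -0, "y": 1.28, "z": -0.05, "rx": 0, "ry": 0, "rz": 0}, 
{"x": -0, "y": 1.28, "z": -0.05, "rx": 0, "ry": 0, "rz": 0}, 
-> (22, 43)
{"x": -0, "y": 0.84, "z": -0.64, "rx": 0, "ry": 0, "rz": 0}, 
-> (18, 43)
{"x": 0, "y": 0.08, "z": -0.39, "rx": 0, "ry": 0, "rz": 0},
```

View pics/k14.png

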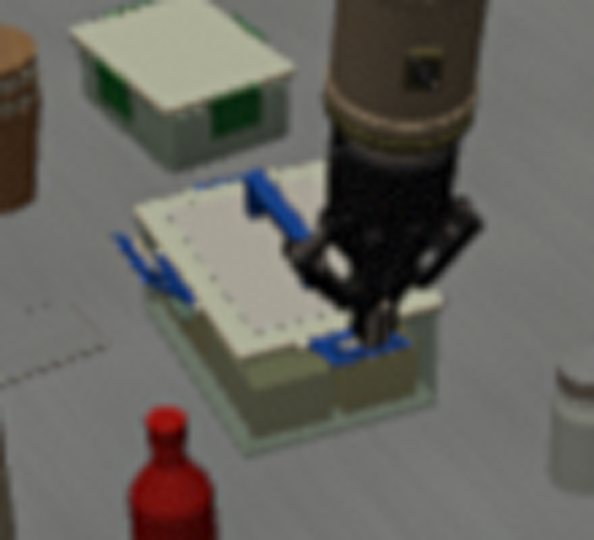

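The left clip is out near horizontal at (360,345) with the tip on it. Arcing down and pressing in.

>>> apply_moves(commands=[{"x": -0.02,"y": 1.45,"z": 0.18,"rx": 0,"ry": 0,"rz": 0},{"x": -0.02,"y": 1.45,"z": 0.18,"rx": 0,"ry": 0,"rz": 0},{"x": 0,"y": 1.28,"z": -0.05,"rx": 0,"ry": 0,"rz": 0},{"x": 0,"y": 1.28,"z": -0.05,"rx": 0,"ry": 0,"rz": 0},{"x": 0,"y": 0.84,"z": -0.64,"rx": 0,"ry": 0,"rz": 0},{"x": 0,"y": 0.08,"z": -0.39,"rx": 0,"ry": 0,"rz": 0},{"x": 0,"y": 0,"z": 0,"rx": 0,"ry": 0,"rz": 0},{"x": 0,"y": 0.04,"z": -0.2,"rx": 0,"ry": 0,"rz": 0},{"x": 0,"y": 0,"z": 0,"rx": 0,"ry": 0,"rz": 0}])

```text
t: 18.8
tcp_pos: [502.0, -112.8, 43.2]
eef_rot: [-0.632, 0.774, -0.031, 0.026]
ft_force: [0.9, 0.6, -0.2]
finger_gap: -0.1
```

>>> apply_moves(commands=[{"x": 0,"y": 0.04,"z": -0.2,"rx": 0,"ry": 0,"rz": 0},{"x": 0,"y": 0.04,"z": -0.2,"rx": 0,"ry": 0,"rz": 0},{"x": 0,"y": 0,"z": 0,"rx": 0,"ry": 0,"rz": 0}])

```text
t: 19.1
tcp_pos: [502.0, -113.3, 43.1]
eef_rot: [-0.633, 0.773, -0.03, 0.025]
ft_force: [-1.5, 13.4, 3.4]
finger_gap: -0.2
```

>>> apply_moves(commands=[{"x": 0,"y": 0.03,"z": -0.15,"rx": 0,"ry": 0,"rz": 0},{"x": 0,"y": 0,"z": 0,"rx": 0,"ry": 0,"rz": 0}])

```text
t: 19.3
tcp_pos: [502.1, -113.5, 43.1]
eef_rot: [-0.634, 0.773, -0.029, 0.025]
ft_force: [-2.6, 18.6, 4.5]
finger_gap: -0.5
```

```bash
python3 - <<'E'
from clip import *
loc("left",st())
E
```

```text
t19.30 p [ 502.1 -113.5   43.1] yaw-4.40 ydir [-0.0141 -0.195  -0.9807] F [-2.6 18.6  4.5] gap-0.5 q7 -0.39
left o=12.7 z=43.1 along=0.0
```

```bash
python3 - <<'E'
from clip import *
seq("left",[(45,46),(45,140)],ns=[1,3])
print("rot");go(pt("left",45,140),ori("left",.2),pt("front",-22,170),ori("front",.2),12)
s=sense(); print(s["q"].round(2))
E
```

```text
t19.30 p [ 502.1 -113.5   43.1] yaw-4.40 ydir [-0.0141 -0.195  -0.9807] F [-2.6 18.6  4.5] gap-0.5 q7 -0.39
left o=12.7 z=43.1 along=0.0
-> (45, 46)
{"x": 0.01, "y": -0.91, "z": 3.12, "rx": -0.003, "ry": 0.003, "rz": 0.002}, 
-> (45, 140)
{"x": 0, "y": -3.07, "z": -0.62, "rx": 0, "ry": 0, "rz": 0}, 
{"x": 0, "y": -3.07, "z": -0.62, "rx": 0, "ry": 0, "rz": 0}, 
{"x": 0, "y": -3.07, "z": -0.62, "rx": 0, "ry": 0, "rz": 0}, 
rot
{"x": -0.45, "y": -0, "z": -1.24, "rx": 0.026, "ry": 0.132, "rz": 0}, 
{"x": -0.28, "y": -0.04, "z": -1.29, "rx": 0.026, "ry": 0.132, "rz": 0}, 
{"x": -0.11, "y": -0.07, "z": -1.31, "rx": 0.026, "ry": 0.132, "rz": 0}, 
{"x": 0.06, "y": -0.1, "z": -1.32, "rx": 0.026, "ry": 0.132, "rz": 0}, 
{"x": 0.23, "y": -0.14, "z": -1.29, "rx": 0.026, "ry": 0.132, "rz": 0}, 
{"x": 0.4, "y": -0.17, "z": -1.25, "rx": 0.026, "ry": 0.132, "rz": 0}, 
{"x": 0.56, "y": -0.2, "z": -1.18, "rx": 0.026, "ry": 0.132, "rz": 0}, 
{"x": 0.71, "y": -0.23, "z": -1.09, "rx": 0.026, "ry": 0.132, "rz": 0}, 
{"x": 0.85, "y": -0.26, "z": -0.98, "rx": 0.026, "ry": 0.132, "rz": 0}, 
{"x": 0.97, "y": -0.28, "z": -0.85, "rx": 0.026, "ry": 0.132, "rz": 0}, 
{"x": 1.07, "y": -0.31, "z": -0.71, "rx": 0.026, "ry": 0.132, "rz": 0}, 
{"x": 1.15, "y": -0.32, "z": -0.56, "rx": 0.026, "ry": 0.132, "rz": 0}, 
[ 0.51  0.35 -0.57  1.94  0.46  0.98 -0.39]
```

>>> apply_moves(commands=[{"x": 0,"y": -0.9,"z": 3.5,"rx": 0,"ry": 0,"rz": 0},{"x": 0,"y": -3.1,"z": -0.6,"rx": 0,"ry": 0,"rz": 0},{"x": 0,"y": -3.1,"z": -0.6,"rx": 0,"ry": 0,"rz": 0},{"x": 0,"y": -3.1,"z": -0.6,"rx": 0,"ry": 0,"rz": 0},{"x": 0,"y": 0,"z": 0,"rx": 0,"ry": 0,"rz": 0}])

```text
t: 19.8
tcp_pos: [506.8, -81.6, 143.9]
eef_rot: [-0.631, 0.775, -0.029, 0.028]
ft_force: [0.3, -0.1, 0.0]
finger_gap: 0.2
```

>>> apply_moves(commands=[{"x": -0.45,"y": 0,"z": -1.24,"rx": 0.026,"ry": 0.132,"rz": 0},{"x": -0.28,"y": -0.04,"z": -1.29,"rx": 0.026,"ry": 0.132,"rz": 0},{"x": -0.11,"y": -0.07,"z": -1.31,"rx": 0.026,"ry": 0.132,"rz": 0},{"x": 0.06,"y": -0.1,"z": -1.32,"rx": 0.026,"ry": 0.132,"rz": 0},{"x": 0.23,"y": -0.14,"z": -1.29,"rx": 0.026,"ry": 0.132,"rz": 0},{"x": 0.4,"y": -0.17,"z": -1.25,"rx": 0.026,"ry": 0.132,"rz": 0},{"x": 0.56,"y": -0.2,"z": -1.18,"rx": 0.026,"ry": 0.132,"rz": 0},{"x": 0.71,"y": -0.23,"z": -1.09,"rx": 0.026,"ry": 0.132,"rz": 0},{"x": 0.85,"y": -0.26,"z": -0.98,"rx": 0.026,"ry": 0.132,"rz": 0},{"x": 0.97,"y": -0.28,"z": -0.85,"rx": 0.026,"ry": 0.132,"rz": 0},{"x": 1.07,"y": -0.31,"z": -0.71,"rx": 0.026,"ry": 0.132,"rz": 0},{"x": 1.15,"y": -0.32,"z": -0.56,"rx": 0.026,"ry": 0.132,"rz": 0}])

```text
t: 21.0
tcp_pos: [437.8, -223.2, 169.4]
eef_rot: [-0.521, 0.427, -0.467, 0.572]
ft_force: [0.1, -0.4, -0.6]
finger_gap: 0.2
```

>>> apply_moves(commands=[{"x": 0,"y": 0,"z": 0,"rx": 0,"ry": 0,"rz": 0},{"x": 0,"y": 0,"z": 0,"rx": 0,"ry": 0,"rz": 0},{"x": 0,"y": 0,"z": 0,"rx": 0,"ry": 0,"rz": 0}])

```text
t: 21.3
tcp_pos: [438.7, -221.7, 169.4]
eef_rot: [-0.523, 0.43, -0.465, 0.57]
ft_force: [0.4, 0.7, -0.0]
finger_gap: -0.2
```

```bash
python3 - <<'E'
from clip import *
seq("front",[(-22,104),(37,104)],ns=[3,5])
print(sense()["q"].round(2))
c=cam("wrist");k=cam("scene")
cv2.imwrite("pics/w15.png",cv2.resize(c["image"][:,:,::-1],(800,600),interpolation=cv2.INTER_CUBIC))
cv2.imwrite("pics/k15.png",cv2.resize(k["image"][105:205,190:300],None,fx=5.4,fy=5.4,interpolation=cv2.INTER_CUBIC)[:,:,::-1])
E
```

```text
t21.30 p [ 438.7 -221.7  169.4] yaw-94.69 ydir [ 0.1964 -0.0194 -0.9803] F [ 0.4  0.7 -0. ] gap-0.2 q7 -1.18
front o=-21.5 z=169.4 along=-0.7
-> (-22, 104)
{"x": 0.02, "y": 2.14, "z": -0.42, "rx": 0, "ry": -0, "rz": 0.001}, 
{"x": 0.02, "y": 2.14, "z": -0.42, "rx": 0, "ry": -0, "rz": 0.001}, 
{"x": 0.02, "y": 2.14, "z": -0.42, "rx": 0, "ry": -0, "rz": 0.001}, 
-> (37, 104)
{"x": -0, "y": -0.23, "z": -1.16, "rx": 0, "ry": 0, "rz": 0}, 
{"x": -0, "y": -0.23, "z": -1.16, "rx": 0, "ry": 0, "rz": 0}, 
{"x": -0, "y": -0.23, "z": -1.16, "rx": 0, "ry": 0, "rz": 0}, 
{"x": -0, "y": -0.23, "z": -1.16, "rx": 0, "ry": 0, "rz": 0}, 
{"x": -0, "y": -0.23, "z": -1.16, "rx": 0, "ry": 0, "rz": 0}, 
[ 0.8  -0.03 -0.37  2.02 -0.09  0.96 -1.18]
```

View pics/w15.png

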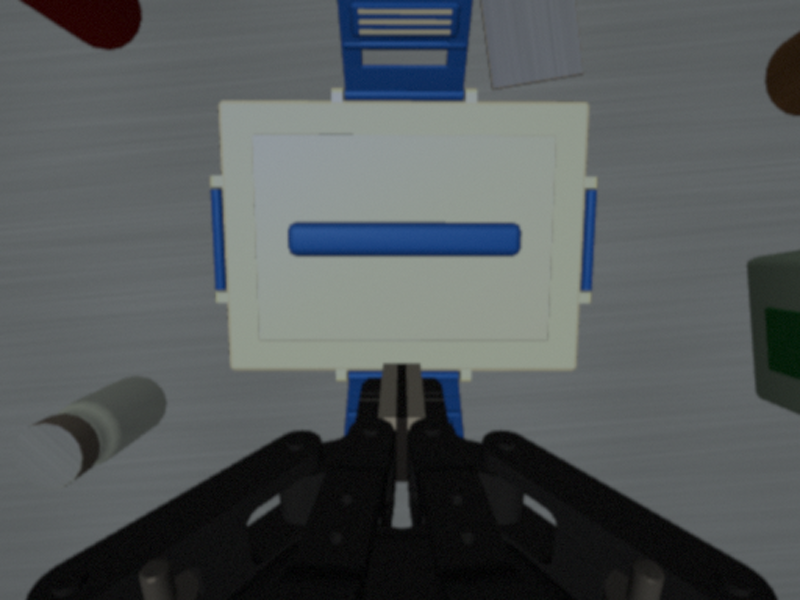

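View pics/k15.png

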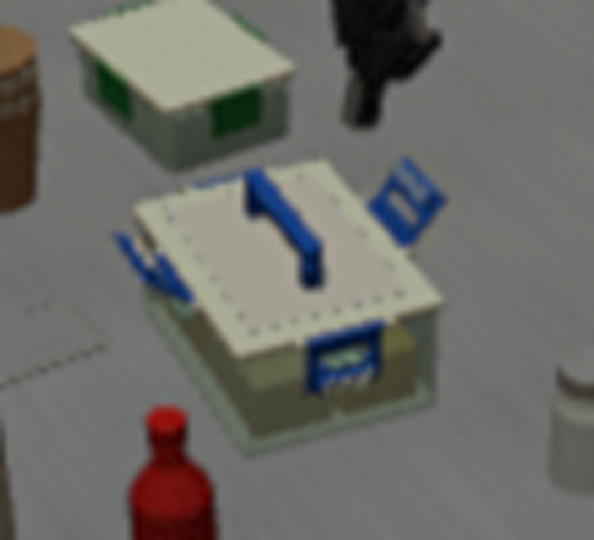

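Left is down, with the tab showing in its slot at (345,355). The tip is centred over the front clip in the wrist view, so I'll do front next.

>>> apply_moves(commands=[{"x": 0.06,"y": 2.1,"z": -0.4,"rx": 0,"ry": 0,"rz": 0},{"x": 0,"y": 2.1,"z": -0.4,"rx": 0,"ry": 0,"rz": 0},{"x": 0,"y": 2.1,"z": -0.4,"rx": 0,"ry": 0,"rz": 0},{"x": 0,"y": -0.23,"z": -1.16,"rx": 0,"ry": 0,"rz": 0},{"x": 0,"y": -0.23,"z": -1.16,"rx": 0,"ry": 0,"rz": 0},{"x": 0,"y": -0.23,"z": -1.16,"rx": 0,"ry": 0,"rz": 0},{"x": 0,"y": -0.23,"z": -1.16,"rx": 0,"ry": 0,"rz": 0},{"x": 0,"y": -0.23,"z": -1.16,"rx": 0,"ry": 0,"rz": 0},{"x": 0,"y": 0,"z": 0,"rx": 0,"ry": 0,"rz": 0},{"x": 0,"y": 0,"z": 0,"rx": 0,"ry": 0,"rz": 0}])

```text
t: 22.4
tcp_pos: [380.1, -218.5, 105.7]
eef_rot: [-0.523, 0.429, -0.466, 0.571]
ft_force: [0.1, -0.4, 0.4]
finger_gap: 0.1
```

```bash
python3 - <<'E'
from clip import *
seq("front",[(36,75),(30,50),(22,43),(18,43)],ns=[2,2,1,1])
print(sense()["q"].round(2))
c=cam("wrist")
cv2.imwrite("pics/w16.png",cv2.resize(c["image"][:,:,::-1],(800,600),interpolation=cv2.INTER_CUBIC))
E
```

```text
t22.40 p [ 380.1 -218.5  105.7] yaw-94.93 ydir [ 0.1976 -0.0206 -0.9801] F [ 0.1 -0.4  0.4] gap0.1 q7 -1.09
front o=37.2 z=105.7 along=0.8
-> (36, 75)
{"x": -0.05, "y": 1.52, "z": -0.25, "rx": 0, "ry": -0.003, "rz": 0.002}, 
{"x": -0.04, "y": 1.52, "z": -0.25, "rx": 0, "ry": -0.003, "rz": 0.002}, 
-> (30, 50)
{"x": 0, "y": 1.28, "z": 0.05, "rx": 0, "ry": 0, "rz": 0}, 
{"x": 0, "y": 1.28, "z": 0.05, "rx": 0, "ry": 0, "rz": 0}, 
-> (22, 43)
{"x": -0, "y": 0.84, "z": 0.64, "rx": 0, "ry": 0, "rz": 0}, 
-> (18, 43)
{"x": 0, "y": 0.08, "z": 0.39, "rx": 0, "ry": 0, "rz": 0}, 
[ 0.83 -0.07 -0.35  2.21 -0.14  0.82 -1.09]
```

View pics/w16.png

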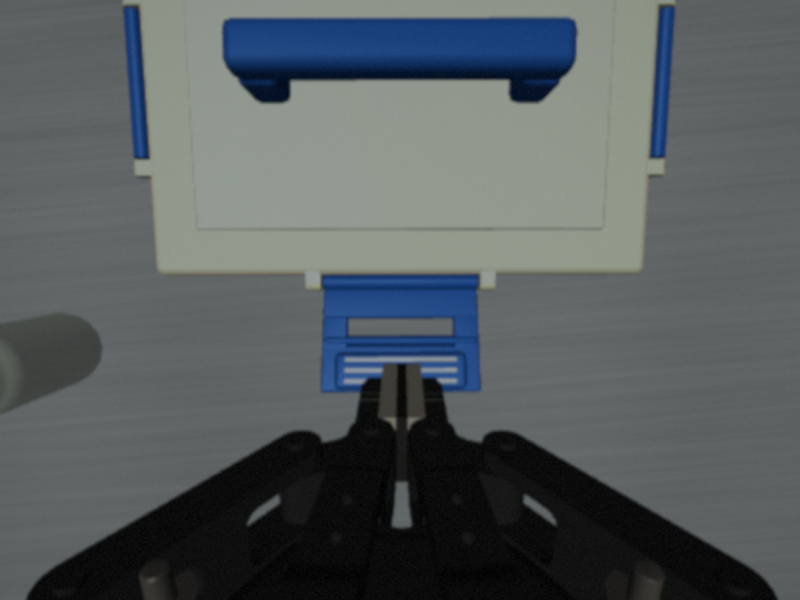

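>>> apply_moves(commands=[{"x": -0.05,"y": 1.52,"z": -0.1,"rx": 0,"ry": 0,"rz": 0},{"x": -0.04,"y": 1.52,"z": -0.1,"rx": 0,"ry": 0,"rz": 0},{"x": 0,"y": 1.28,"z": 0,"rx": 0,"ry": 0,"rz": 0},{"x": 0,"y": 1.28,"z": 0,"rx": 0,"ry": 0,"rz": 0},{"x": 0,"y": 0.84,"z": 0.5,"rx": 0,"ry": 0,"rz": 0},{"x": 0,"y": 0.06,"z": 0.3,"rx": 0,"ry": 0,"rz": 0},{"x": 0,"y": 0,"z": 0,"rx": 0,"ry": 0,"rz": 0},{"x": 0,"y": 0,"z": 0,"rx": 0,"ry": 0,"rz": 0}])

```text
t: 23.25
tcp_pos: [399.1, -219.2, 43.1]
eef_rot: [-0.523, 0.429, -0.466, 0.571]
ft_force: [-0.6, 0.2, -0.6]
finger_gap: 0.3
```

```bash
python3 - <<'E'
from clip import *
seq("front",[(14,43)],ns=[1])
print(sense()["q"].round(2))
E
```

```text
t23.25 p [ 399.1 -219.2   43.1] yaw-94.89 ydir [ 0.1973 -0.0198 -0.9801] F [-0.6  0.2 -0.6] gap0.3 q7 -1.15
front o=18.2 z=43.1 along=-0.1
-> (14, 43)
{"x": 0.01, "y": 0.09, "z": 0.41, "rx": 0, "ry": -0.004, "rz": 0.004}, 
[ 0.81  0.08 -0.36  2.23 -0.07  0.66 -1.15]
```

>>> apply_moves(commands=[{"x": 0,"y": 0.04,"z": 0.2,"rx": 0,"ry": 0,"rz": 0},{"x": 0,"y": 0.04,"z": 0.2,"rx": 0,"ry": 0,"rz": 0},{"x": 0,"y": 0.02,"z": 0.1,"rx": 0,"ry": 0,"rz": 0},{"x": 0,"y": 0,"z": 0,"rx": 0,"ry": 0,"rz": 0}])

```text
t: 23.65
tcp_pos: [403.9, -219.7, 42.8]
eef_rot: [-0.523, 0.429, -0.466, 0.571]
ft_force: [-2.0, -0.4, 0.4]
finger_gap: -0.0
```

>>> apply_moves(commands=[{"x": 0,"y": 0.04,"z": 0.2,"rx": 0,"ry": 0,"rz": 0},{"x": 0,"y": 0,"z": 0,"rx": 0,"ry": 0,"rz": 0}])

```text
t: 23.85
tcp_pos: [404.2, -219.7, 42.1]
eef_rot: [-0.522, 0.43, -0.467, 0.57]
ft_force: [-10.4, 0.1, 4.0]
finger_gap: -0.1
```

>>> apply_moves(commands=[{"x": 0,"y": 0.03,"z": 0.15,"rx": 0,"ry": 0,"rz": 0},{"x": 0,"y": 0,"z": 0,"rx": 0,"ry": 0,"rz": 0}])

```text
t: 24.05
tcp_pos: [404.4, -219.7, 41.5]
eef_rot: [-0.521, 0.43, -0.468, 0.569]
ft_force: [-15.5, 0.3, 7.3]
finger_gap: 0.1
```

```bash
python3 - <<'E'
from clip import *
loc("front",st())
E
```

```text
t24.05 p [ 404.4 -219.7   41.5] yaw-94.96 ydir [ 0.1913 -0.0182 -0.9814] F [-15.5   0.3   7.3] gap0.1 q7 -1.17
front o=12.8 z=41.5 along=-0.0
```

```bash
python3 - <<'E'
from clip import *
seq("front",[(36,50),(36,140)],ns=[1,3])
go(pt("front",36,140),ori("front",.2),pt("back",-22,170),ori("back",.2),6)
print(sense()["q"].round(2))
E
```

```text
t24.05 p [ 404.4 -219.7   41.5] yaw-94.96 ydir [ 0.1913 -0.0182 -0.9814] F [-15.5   0.3   7.3] gap0.1 q7 -1.17
front o=12.8 z=41.5 along=-0.0
-> (36, 50)
{"x": 0.02, "y": -1.28, "z": -2.11, "rx": 0.007, "ry": -0.006, "rz": 0.003}, 
-> (36, 140)
{"x": 0, "y": -2.94, "z": 0.6, "rx": 0, "ry": 0, "rz": 0}, 
{"x": 0, "y": -2.94, "z": 0.6, "rx": 0, "ry": 0, "rz": 0}, 
{"x": 0, "y": -2.94, "z": 0.6, "rx": 0, "ry": 0, "rz": 0}, 
{"x": -0, "y": 0.06, "z": 2.81, "rx": -0.067, "ry": 0, "rz": 0}, 
{"x": -0, "y": -0.13, "z": 2.81, "rx": -0.067, "ry": 0, "rz": 0}, 
{"x": -0, "y": -0.31, "z": 2.79, "rx": -0.067, "ry": 0, "rz": 0}, 
{"x": -0, "y": -0.5, "z": 2.77, "rx": -0.067, "ry": 0, "rz": 0}, 
{"x": -0, "y": -0.68, "z": 2.73, "rx": -0.067, "ry": 0, "rz": 0}, 
{"x": -0, "y": -0.86, "z": 2.68, "rx": -0.067, "ry": 0, "rz": 0}, 
[ 0.8   0.09 -0.36  2.21 -0.05  0.66 -1.17]
```

>>> apply_moves(commands=[{"x": 0,"y": -0.6,"z": -2.4,"rx": 0,"ry": 0,"rz": 0},{"x": 0,"y": -3.1,"z": 0.6,"rx": 0,"ry": 0,"rz": 0},{"x": 0,"y": -3.1,"z": 0.6,"rx": 0,"ry": 0,"rz": 0},{"x": 0,"y": -3.1,"z": 0.6,"rx": 0,"ry": 0,"rz": 0},{"x": 0,"y": 0,"z": 2.8,"rx": -0.067,"ry": 0,"rz": 0},{"x": 0,"y": -0.13,"z": 2.81,"rx": -0.067,"ry": 0,"rz": 0},{"x": 0,"y": -0.31,"z": 2.79,"rx": -0.067,"ry": 0,"rz": 0},{"x": 0,"y": -0.5,"z": 2.77,"rx": -0.067,"ry": 0,"rz": 0},{"x": 0,"y": -0.68,"z": 2.73,"rx": -0.067,"ry": 0,"rz": 0},{"x": 0,"y": -0.86,"z": 2.68,"rx": -0.067,"ry": 0,"rz": 0},{"x": 0,"y": 0,"z": 0,"rx": 0,"ry": 0,"rz": 0},{"x": 0,"y": 0,"z": 0,"rx": 0,"ry": 0,"rz": 0}])

```text
t: 25.25
tcp_pos: [548.1, -231.0, 167.6]
eef_rot: [0.427, -0.525, 0.571, -0.466]
ft_force: [-0.8, 0.2, 0.7]
finger_gap: -0.3
```

```bash
python3 - <<'E'
from clip import *
seq("back",[(-18,106),(37,106)],ns=[3,5])
s=cam("side"); k=cam("scene"); w=cam("wrist")
cv2.imwrite("pics/w17.png",cv2.resize(w["image"][:,:,::-1],(800,600),interpolation=cv2.INTER_CUBIC))
cv2.imwrite("pics/s17.png",cv2.resize(s["image"][190:290,185:300],None,fx=6,fy=6,interpolation=cv2.INTER_CUBIC)[:,:,::-1])
E
```

```text
t25.25 p [ 548.1 -231.   167.6] yaw-94.86 ydir [-0.2012  0.0157 -0.9794] F [-0.8  0.2  0.7] gap-0.3 q7 -1.49
back o=-20.7 z=167.6 along=0.2
-> (-18, 106)
{"x": 0, "y": 1.99, "z": 0.5, "rx": 0.001, "ry": -0.002, "rz": 0}, 
{"x": 0.01, "y": 1.99, "z": 0.5, "rx": 0.001, "ry": -0.002, "rz": 0}, 
{"x": 0.01, "y": 1.99, "z": 0.5, "rx": 0.001, "ry": -0.002, "rz": 0}, 
-> (37, 106)
{"x": 0, "y": -0.22, "z": 1.08, "rx": 0, "ry": 0, "rz": 0}, 
{"x": 0, "y": -0.22, "z": 1.08, "rx": 0, "ry": 0, "rz": 0}, 
{"x": 0, "y": -0.22, "z": 1.08, "rx": 0, "ry": 0, "rz": 0}, 
{"x": 0, "y": -0.22, "z": 1.08, "rx": 0, "ry": 0, "rz": 0}, 
{"x": 0, "y": -0.22, "z": 1.08, "rx": 0, "ry": 0, "rz": 0},
```

View pics/w17.png

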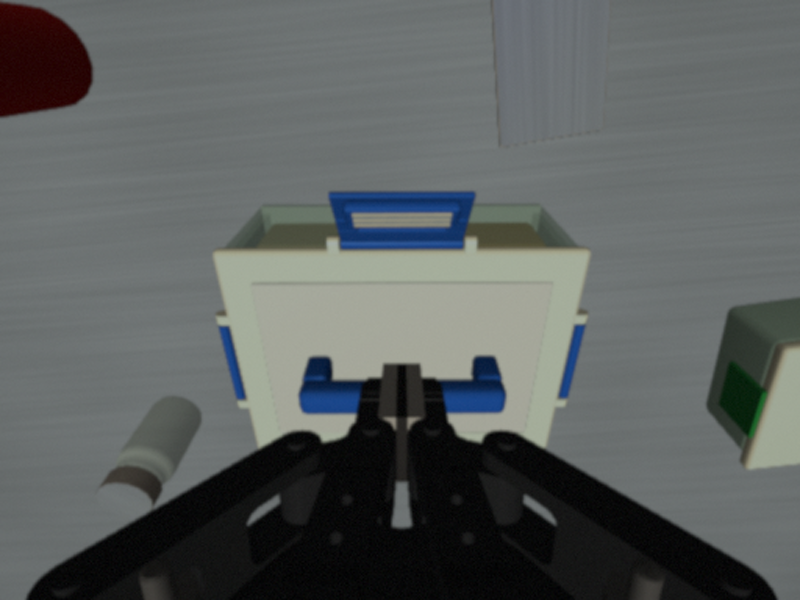

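View pics/s17.png

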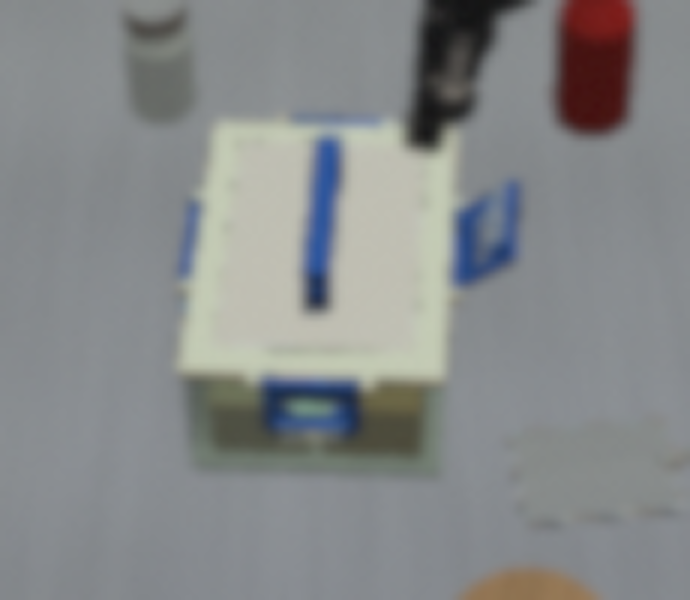

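Front is down too. Now the back clip, seen upright-ish at (402,220) in the wrist view.

>>> apply_moves(commands=[{"x": 0,"y": 2,"z": 0.5,"rx": 0,"ry": 0,"rz": 0},{"x": 0,"y": 2,"z": 0.5,"rx": 0,"ry": 0,"rz": 0},{"x": 0,"y": 2,"z": 0.5,"rx": 0,"ry": 0,"rz": 0},{"x": 0,"y": -0.22,"z": 1.08,"rx": 0,"ry": 0,"rz": 0},{"x": 0,"y": -0.22,"z": 1.08,"rx": 0,"ry": 0,"rz": 0},{"x": 0,"y": -0.22,"z": 1.08,"rx": 0,"ry": 0,"rz": 0},{"x": 0,"y": -0.22,"z": 1.08,"rx": 0,"ry": 0,"rz": 0},{"x": 0,"y": -0.22,"z": 1.08,"rx": 0,"ry": 0,"rz": 0},{"x": 0,"y": 0,"z": 0,"rx": 0,"ry": 0,"rz": 0},{"x": 0,"y": 0,"z": 0,"rx": 0,"ry": 0,"rz": 0}])

```text
t: 26.4
tcp_pos: [604.2, -237.0, 107.6]
eef_rot: [0.426, -0.525, 0.57, -0.467]
ft_force: [-1.0, 0.2, 0.5]
finger_gap: 0.0
```

```bash
python3 - <<'E'
from clip import *
seq("back",[(36,75),(30,50),(22,43),(18,43)],ns=[2,2,1,1])
s=cam("side")
cv2.imwrite("pics/s18.png",cv2.resize(s["image"][190:290,185:300],None,fx=6,fy=6,interpolation=cv2.INTER_CUBIC)[:,:,::-1])
E
```

```text
t26.40 p [ 604.2 -237.   107.6] yaw-94.93 ydir [-0.2002  0.0139 -0.9797] F [-1.   0.2  0.5] gap0.0 q7 -1.53
back o=35.7 z=107.6 along=-1.2
-> (36, 75)
{"x": -0.07, "y": 1.59, "z": 0.34, "rx": 0.001, "ry": -0.003, "rz": 0.001}, 
{"x": -0.07, "y": 1.59, "z": 0.34, "rx": 0.001, "ry": -0.003, "rz": 0.001}, 
-> (30, 50)
{"x": -0, "y": 1.28, "z": -0.05, "rx": 0, "ry": 0, "rz": 0}, 
{"x": -0, "y": 1.28, "z": -0.05, "rx": 0, "ry": 0, "rz": 0}, 
-> (22, 43)
{"x": 0, "y": 0.84, "z": -0.64, "rx": 0, "ry": 0, "rz": 0}, 
-> (18, 43)
{"x": -0, "y": 0.08, "z": -0.39, "rx": 0, "ry": 0, "rz": 0},
```

View pics/s18.png

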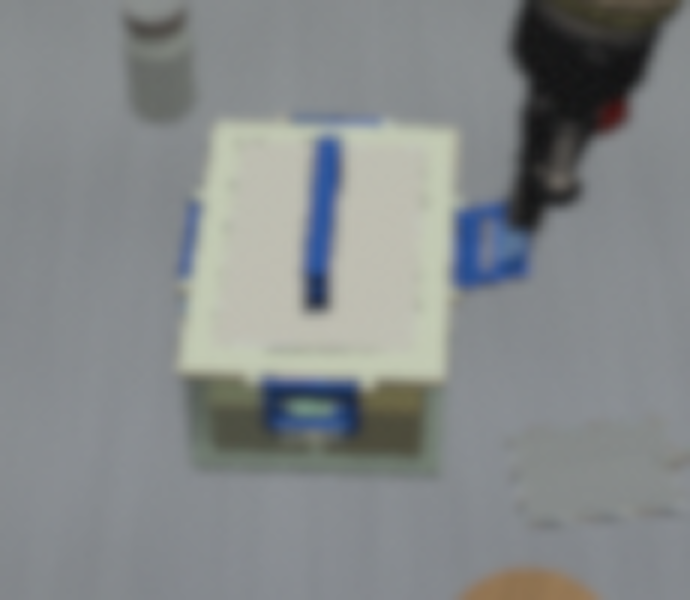

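>>> apply_moves(commands=[{"x": -0.07,"y": 1.6,"z": 0.34,"rx": 0,"ry": 0,"rz": 0},{"x": -0.07,"y": 1.6,"z": 0.34,"rx": 0,"ry": 0,"rz": 0},{"x": 0,"y": 1.28,"z": -0.05,"rx": 0,"ry": 0,"rz": 0},{"x": 0,"y": 1.28,"z": -0.05,"rx": 0,"ry": 0,"rz": 0},{"x": 0,"y": 0.84,"z": -0.64,"rx": 0,"ry": 0,"rz": 0},{"x": 0,"y": 0.08,"z": -0.39,"rx": 0,"ry": 0,"rz": 0},{"x": 0,"y": 0,"z": 0,"rx": 0,"ry": 0,"rz": 0},{"x": 0,"y": 0.04,"z": -0.2,"rx": 0,"ry": 0,"rz": 0},{"x": 0,"y": 0,"z": 0,"rx": 0,"ry": 0,"rz": 0}])

```text
t: 27.35
tcp_pos: [585.3, -233.9, 42.9]
eef_rot: [0.427, -0.525, 0.57, -0.467]
ft_force: [-0.3, 1.1, -0.6]
finger_gap: -0.0
```

>>> apply_moves(commands=[{"x": 0,"y": 0.04,"z": -0.2,"rx": 0,"ry": 0,"rz": 0},{"x": 0,"y": 0.04,"z": -0.2,"rx": 0,"ry": 0,"rz": 0},{"x": 0,"y": 0,"z": 0,"rx": 0,"ry": 0,"rz": 0}])

```text
t: 27.65
tcp_pos: [582.8, -233.5, 42.9]
eef_rot: [0.428, -0.524, 0.569, -0.468]
ft_force: [7.5, -1.3, -2.7]
finger_gap: -0.0
```

>>> apply_moves(commands=[{"x": 0,"y": 0.03,"z": -0.15,"rx": 0,"ry": 0,"rz": 0},{"x": 0,"y": 0,"z": 0,"rx": 0,"ry": 0,"rz": 0}])

```text
t: 27.85
tcp_pos: [582.5, -233.5, 43.1]
eef_rot: [0.428, -0.523, 0.568, -0.468]
ft_force: [12.5, -1.7, -5.7]
finger_gap: 0.1
```

```bash
python3 - <<'E'
from clip import *
loc("back",st())
E
```

```text
t27.85 p [ 582.5 -233.5   43.1] yaw-94.88 ydir [-0.1939  0.0134 -0.9809] F [12.5 -1.7 -5.7] gap0.1 q7 -1.54
back o=13.8 z=43.1 along=0.5
```

>>> apply_moves(commands=[{"x": 0,"y": -0.8,"z": 3.8,"rx": 0,"ry": 0,"rz": 0},{"x": 0,"y": -4,"z": 0,"rx": 0,"ry": 0,"rz": 0},{"x": 0,"y": -4.5,"z": 0,"rx": 0,"ry": 0,"rz": 0},{"x": 0,"y": -4.5,"z": 0,"rx": 0,"ry": 0,"rz": 0},{"x": 0,"y": -4.5,"z": 0,"rx": 0,"ry": 0,"rz": 0},{"x": 0,"y": -4.5,"z": 0,"rx": 0,"ry": 0,"rz": 0},{"x": 0,"y": 0,"z": -4,"rx": 0,"ry": 0,"rz": 0},{"x": 0,"y": 0,"z": -4,"rx": 0,"ry": 0,"rz": 0},{"x": 0,"y": 0,"z": -4,"rx": 0.1,"ry": 0,"rz": 0},{"x": 0,"y": 0,"z": -2,"rx": 0.1,"ry": 0,"rz": 0},{"x": 0,"y": 0,"z": 0,"rx": 0,"ry": 0,"rz": 0},{"x": 0,"y": 0,"z": 0,"rx": 0,"ry": 0,"rz": 0}])

```text
t: 29.05
tcp_pos: [527.0, -228.6, 285.3]
eef_rot: [0.475, -0.481, 0.522, -0.52]
ft_force: [-0.1, -0.3, -0.0]
finger_gap: 0.1
```

```bash
python3 - <<'E'
from clip import *
import pickle
st(); s=cam("side"); k=cam("scene"); w=cam("wrist"); st(); pickle.dump((s,k,w),open("end.pkl","wb"))
cv2.imwrite("pics/w19.png",cv2.resize(w["image"][:,:,::-1],(800,600),interpolation=cv2.INTER_CUBIC))
cv2.imwrite("pics/s19.png",cv2.resize(s["image"][190:290,185:300],None,fx=6,fy=6,interpolation=cv2.INTER_CUBIC)[:,:,::-1])
cv2.imwrite("pics/k19.png",cv2.resize(k["image"][120:200,200:290],None,fx=7,fy=7,interpolation=cv2.INTER_CUBIC)[:,:,::-1])
cv2.imwrite("pics/k19f.png",k["image"][:,:,::-1])
E
```

```text
t29.05 p [ 527.  -228.6  285.3] yaw-94.95 ydir [-0.0081 -0.0032 -1.    ] F [-0.1 -0.3 -0. ] gap0.1 q7 -1.41
t29.20 p [ 529.1 -228.   284.1] yaw-94.84 ydir [-8.5e-03 -8.0e-04 -1.0e+00] F [ 0.1  0.3 -0.5] gap-0.1 q7 -1.41
```

View pics/w19.png

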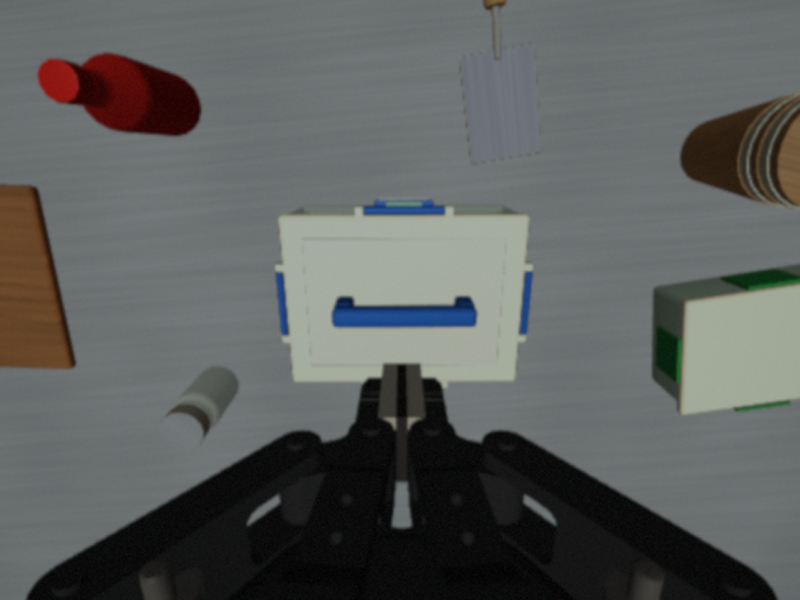

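View pics/s19.png

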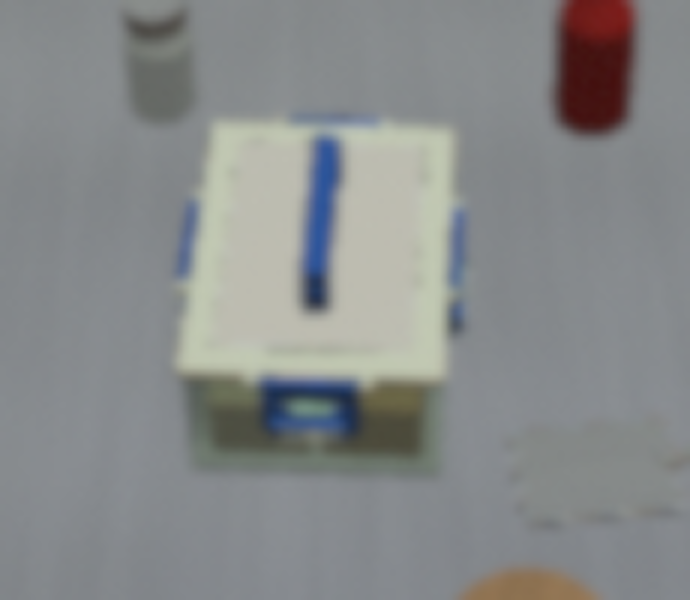

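View pics/k19.png

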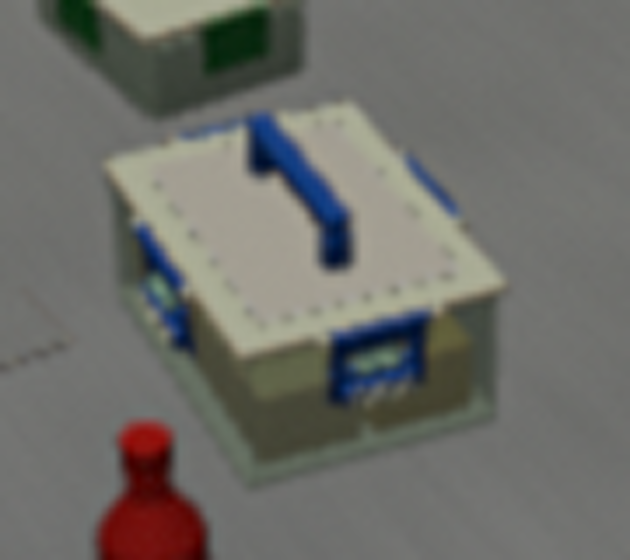

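View pics/k19f.png

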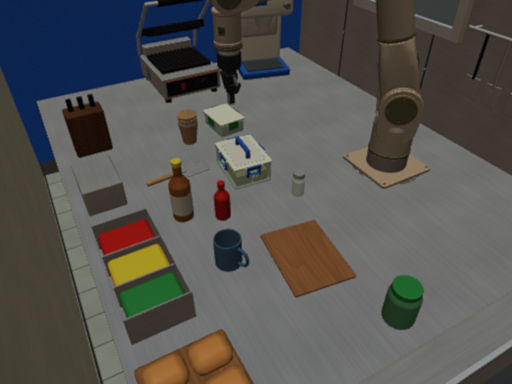

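```bash
python3 - <<'E'
from lidm import *
s,k,w=pickle.load(open("end.pkl","rb"))
np.set_printoptions(precision=1,suppress=True)
C=[(279,215),(528,215),(516,381),(293,381)]
P=np.array([onz(w,u*.64,v*.64,88) for u,v in C]); print(P.mean(0),[np.linalg.norm(P[i]-P[(i+1)%4]) for i in range(4)])
# fresh settled
st(); c=cam("wrist"); P=np.array([onz(c,u*.64,v*.64,88) for u,v in C]); st()
E
```

```text
[ 492.1 -227.6   88. ] [np.float64(192.46829402951974), np.float64(144.64979196346007), np.float64(196.03918459240222), np.float64(144.34466435529268)]
t29.20 p [ 529.1 -228.   284.1] yaw-94.84 ydir [-0. -0. -1.] F [ 0.1  0.3 -0.5] gap-0.1 q7 -1.41
t29.25 p [ 529.1 -227.9  283.8] yaw-94.83 ydir [-0. -0. -1.] F [ 0.  -0.1 -1. ] gap-0.1 q7 -1.41
```

```bash
python3 - <<'E'
from rig import finish_job
print(finish_job())
E
```

```text
the job is handed in; nothing more can be done
None
```

The lid is on the box and all four clips are pressed down; I handed the job in at about 29 s of the 72 s allowed. The hand-in reports no verdict.

**Lid:** I carried it by its handle and set it on the rim. Contact came at the expected height, with about 12 N on the wrist. Measured after release, it sat within about 0.3 mm of the box centre and 0.1° of its yaw. A rougher hand-picked reading at the end gave (492.1, −227.6) mm, about 1 mm from the earlier (493.0, −226.8).

**Clips:** I used the shut fingers on each one in the order right, left, front, back.

| Clip | Final force (N) | Stopping distance from its hinge (mm) |
|---|---|---|
| Right | 9 | 14.3 |
| Left | 19 | 12.7 |
| Front | 17 | 12.8 |
| Back | 14 | 13.8 |

- **Stops:** each clip came to a firm stop well above the 3 N needed to snap. Opposite pairs add up alike (27.0 and 26.6 mm), which fits all four being home.
- **In the pictures:** the tab shows through the slot on the right, left and back clips.
- **Not confirmed:** no camera saw the front clip's face. It looks down from above, but its snap rests on force and position alone. I did not measure any clip's angle directly.

**Surroundings:** in the final pictures the bystanders stand where they did and the box shows no visible shift. The arm was clear of everything, with near-zero wrist force.

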